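# Put the sockets back on the rail in order of size

## Task

Put the four loose steel sockets back on the socket rail in order of size, one centred on each round black pad: the smallest on the pad next to the red end block, then ever larger, the largest next to the black end block. Stand them upright with the hexagon mouth up, as they are now, and do not let any of them tip over on the way.

Things in the scene. Friction and masses are not known exactly. Their poses are not given: they have to be found in the camera images.
- socket_1: The smallest of four loose steel sockets: a plain upright cylinder, 20 mm across and 38 mm high, about 50 g, standing on its flat closed end with the hexagon mouth up and thin dark rings round its waist. Origin: centre of the underside; z up along its axis.
- socket_2: The second smallest of four loose steel sockets: a plain upright cylinder, 26 mm across and 48 mm high, about 90 g, standing on its flat closed end with the hexagon mouth up and thin dark rings round its waist. Origin: centre of the underside; z up along its axis.
- socket_3: The second largest of four loose steel sockets: a plain upright cylinder, 32 mm across and 58 mm high, about 150 g, standing on its flat closed end with the hexagon mouth up and thin dark rings round its waist. Origin: centre of the underside; z up along its axis.
- socket_4: The largest of four loose steel sockets: a plain upright cylinder, 40 mm across and 68 mm high, about 240 g, standing on its flat closed end with the hexagon mouth up and thin dark rings round its waist. Origin: centre of the underside; z up along its axis.
- pad_a: One of four like round black rubber pads, 48 mm across, fixed in a row 70 mm apart on a flat aluminium rail (66 x 370 mm, 10 mm thick) that lies on the bench. Letters say nothing of the order along the row. Origin: centre of the pad's underside, 10 mm above the bench; the pad is 4 mm thick, so its top is 14 mm above the bench. z up, y along the rail, x across it.
- pad_b: One of four like round black rubber pads, 48 mm across, fixed in a row 70 mm apart on a flat aluminium rail (66 x 370 mm, 10 mm thick) that lies on the bench. Letters say nothing of the order along the row. Origin: centre of the pad's underside, 10 mm above the bench; the pad is 4 mm thick, so its top is 14 mm above the bench. z up, y along the rail, x across it.
- pad_c: One of four like round black rubber pads, 48 mm across, fixed in a row 70 mm apart on a flat aluminium rail (66 x 370 mm, 10 mm thick) that lies on the bench. Letters say nothing of the order along the row. Origin: centre of the pad's underside, 10 mm above the bench; the pad is 4 mm thick, so its top is 14 mm above the bench. z up, y along the rail, x across it.
- pad_d: One of four like round black rubber pads, 48 mm across, fixed in a row 70 mm apart on a flat aluminium rail (66 x 370 mm, 10 mm thick) that lies on the bench. Letters say nothing of the order along the row. Origin: centre of the pad's underside, 10 mm above the bench; the pad is 4 mm thick, so its top is 14 mm above the bench. z up, y along the rail, x across it.
- red_end: Red plastic block (60 mm across the rail, 26 mm along it, 16 mm high) fixed on one end of the rail; the other end has an equal black block. Which end is red differs from start to start. Origin: centre of its underside, 10 mm above the bench. The four pad centres are 60, 130, 200 and 270 mm from it along the rail.
Not all that is in view belongs to the job. Leave any blue, orange or yellow look-alike of the socket_4 alone.

How it is judged:
At the end, for the whole second after the job is handed in: Counted from the red end block, the four pads carry the sockets from smallest to largest, one each; every socket's axis is within 10 mm of its pad's centre, and it stands on the pad (underside 10 to 18 mm above the bench), upright within 0.1 rad, mouth up, released and at rest ((horizontal distance between socket_1 and pad_a below 0.01 m or horizontal distance between socket_1 and pad_b below 0.01 m or horizontal distance between socket_1 and pad_c below 0.01 m or horizontal distance between socket_1 and pad_d below 0.01 m) and horizontal distance between socket_1 and red_end between 0.04 and 0.08 m and height (world z) of socket_1 between 0.01 and 0.018 m and angle between each of socket_1, socket_2, socket_3, socket_4's own z axis and vertical below 0.1 rad and linear speed of each of socket_1, socket_2, socket_3, socket_4 below 0.01 m/s and angular speed of each of socket_1, socket_2, socket_3, socket_4 below 0.1 rad/s and (horizontal distance between socket_2 and pad_a below 0.01 m or horizontal distance between socket_2 and pad_b below 0.01 m or horizontal distance between socket_2 and pad_c below 0.01 m or horizontal distance between socket_2 and pad_d below 0.01 m) and horizontal distance between socket_2 and red_end between 0.11 and 0.15 m and height (world z) of socket_2 between 0.01 and 0.018 m and (horizontal distance between socket_3 and pad_a below 0.01 m or horizontal distance between socket_3 and pad_b below 0.01 m or horizontal distance between socket_3 and pad_c below 0.01 m or horizontal distance between socket_3 and pad_d below 0.01 m) and horizontal distance between socket_3 and red_end between 0.18 and 0.22 m and height (world z) of socket_3 between 0.01 and 0.018 m and (horizontal distance between socket_4 and pad_a below 0.01 m or horizontal distance between socket_4 and pad_b below 0.01 m or horizontal distance between socket_4 and pad_c below 0.01 m or horizontal distance between socket_4 and pad_d below 0.01 m) and horizontal distance between socket_4 and red_end between 0.25 and 0.29 m and height (world z) of socket_4 between 0.01 and 0.018 m); the robot touches nothing.
It fails at once if a socket is tipped over (leans by more than 0.6 rad) (angle between any of socket_1, socket_2, socket_3, socket_4's own z axis and vertical above 0.6 rad).
It also fails if it takes over 90 s, if anything falls off the work surface, if the arm or the gripper's body presses on something with over 40 N, if the wrist force passes 120 N, or if a joint passes its speed limit or range.

## Robot

A 6-joint arm with a two-finger parallel gripper is mounted at the origin on a cart in front of the work surface, level with it; the furniture and walls round the work are solid. World frame = base frame: x ahead of the robot, y to its left, z up, the work surface at z = 0. Lengths are in m, angles in rad, forces in N, time in s.
With the tool pointing down it reaches from about 0.375 to 0.9 m from the base axis. Payload 3.1 kg.
Tool frame: the origin (TCP) lies between the finger pads; the fingertips stand ctrl.nose_length ahead of it and the grasp point (between the pads) lies 2 mm behind it (ctrl.nose_length is the distance from the TCP to the fingertips, in m); x points along the fingers, y is the direction in which the jaws open and shut, and the axes are right-handed (so a half turn about x gives the same grasp; the last joint's range is limited). The gripper opens to 85 mm and grips with 20 to 120 N. Pads are 22 mm wide; open, the fingers measure 114 mm over their backs; the gripper's body (76 mm by 85 mm) begins 54 mm behind the grasp point. The pads swing forward as they close: fully open they stand 13 mm farther back than shut.
Start: joints at [0.984, 0.527, 1.433, -0, 1.181, -0.178], TCP at [0.248, 0.573, 0.208] pointing down, gripper open.
Joint ranges: [-3.08, 3.08], [-0.75, 2.2], [0.22, 2.44], [-1.43, 4.57], [0, 2.65], [-2.85, 2.85]. Speed limits (rad/s): [2.79, 2.79, 3.14, 3.14, 3.14, 3.14].

## Interface

Orientations are given as [roll, pitch, yaw] about the fixed x, y, z axes, in that order (R = Rz(yaw) Ry(pitch) Rx(roll)).
In Python, from station import ctrl, optics, job gives the robot as it stands.
- The arm moves only by the tool step_arm, never from a script. Its argument "rows" is a list of rows, each a list of 3 entries, a list of its own where there are three numbers: the turn, a rotation vector about the tool's x, y, z in rad, then the shift along the tool's x, y, z in cm, then the closure, from 0 (fully open) to 1 (shut). In form: [[[wx, wy, wz], [dx, dy, dz], fingers], ...]. A call has 1 to 8 rows; each row shifts and turns the commanded pose from where the row before left it, along the tool's axes as they then stand; what a row does not reach is not made up. A row lasts 1/12 s, in which the tool goes at most 41.7 mm and 7.16 degrees, less where a joint would pass 70% of its speed; a pose out of reach is approached as far as the arm can. A call is refused whole if a number of a shift passes 4.17 or a number of a turn 0.125, either way. A call with a gripper value outside its range is refused whole. The fingers move at their own pace and stop on an object; "grip_force" is the grip in N (left out, the last holds). Time passes only in rows, so rows that do not move let the fingers close. It gives the time, the measured TCP pose, the force and the opening at its end, in the units of the state.
- ctrl.state(): the state, without advancing time (a new reading comes with each control period).
- optics.grab_frame(name): name is "scene" or "top" or "wrist"; returns a dict with "color" (420x560x3 uint8, red, green, blue), "fov_y" (degrees; the focal length in pixels is half the picture's height over the tangent of half this angle, whatever the lens; pixels are square), "cx", "cy" (the principal point, pixels), "k1" (the pictures are not rectified: a ray, as slopes to the right and down, at radius r is drawn at 1 + k1 r^2 times it, then the intrinsics apply), "T" (4x4, takes a point from camera to world coordinates); the wrist camera has in their place "hand_eye" (4x4, takes a point from camera to tool coordinates, whose origin is the TCP and whose axes are the tool frame's). Camera axes: x right, y down, z forward; pixel columns grow to the right and rows downward; lengths in m; the calibration is good to about 2 mm. A picture is of the moment at which its call begins: read the wrist's pose just before it. There is no depth.
- job.sign_off(): hands the job in, once; it reports no verdict.
The state is a dict: "time_s": time; "joint_positions": joint angles; "qvel": joint speeds; "joint_torque": joint torques, N m; "position": TCP position; "tool_rot": TCP orientation; "contact_force": force on the tool from outside, world axes, zero at the start; "ft_torque": the same for the moment, N m; "gripper_width": finger opening in m.
Only numpy, scipy, OpenCV 4.12 (cv2) and the standard library are available. Lean on these libraries where they do the work, as an engineer would, in place of code of your own. Each camera call takes 0.05 s, during which the arm holds its last target.

## Working session

There is one attempt and no reset: what is moved stays moved. The work goes in short steps, Python scripts to look and compute and a tool call to move; the robot and the scene stay as the last step left them, time stands still between calls to the robot, and variables do not carry over. Pictures are saved under pics/ and viewed, and the job is handed in when it is done.

Besides the shell and the picture viewer there is one more tool, called after "Request:" as a command line: name --argument value ..., lists and objects as JSON in quotes. step_arm: Moves the arm, as the interface text tells. Its arguments: {"type":"object","properties":{"rows":{"type":"array","items":{"type":"array"}},"grip_force":{"type":"number"}},"required":["rows"]}

```bash
ls; mkdir -p pics
python3 - <<'E'
from station import ctrl, optics, job
import cv2
print(ctrl.state(), ctrl.nose_length)
for n in ["scene","top","wrist"]:
    f=optics.grab_frame(n); cv2.imwrite(f"pics/{n}0.png",f["color"][:,:,::-1])
    print(n,{k:v for k,v in f.items() if k!="color"})
E
```

```text
pics
{'time_s': 0.0, 'joint_positions': array([ 9.83514778e-01,  5.28469816e-01,  1.43391977e+00,  2.10818119e-05,
        1.18139983e+00, -1.78481735e-01]), 'qvel': array([ 0.00046482, -0.00107188, -0.00087616, -0.00079219, -0.00046124,
       -0.00054549]), 'joint_torque': array([-5.49194738e-04, -4.42350698e+01, -1.78018320e+01, -2.51341407e-04,
        8.57577834e-03,  7.52658480e-06]), 'position': array([0.24796349, 0.57286301, 0.20742588]), 'tool_rot': array([-1.75814817,  1.56859948, -2.16695601]), 'contact_force': array([-1.00387842,  0.58004572, -0.20821995]), 'ft_torque': array([-0.0145549 , -0.00517223, -0.01098211]), 'gripper_width': 0.08587299826514935} 0.017
scene {'fov_y': 44.46458900600042, 'cx': 273.88803973071396, 'cy': 210.6290328915883, 'k1': 0.006937307659692655, 'T': array([[ 0.66820639, -0.40813048,  0.62203676, -0.12362852],
       [-0.74396405, -0.3618284 ,  0.56178084, -0.46548218],
       [-0.00420931, -0.83815853, -0.54541045,  0.61182915],
       [ 0.        ,  0.        ,  0.        ,  1.        ]])}
top {'fov_y': 55.52770723494996, 'cx': 281.29973916635834, 'cy': 209.66900520573066, 'k1': -0.030017670361595482, 'T': array([[ 0.01922055, -0.99539782,  0.09388154,  0.42403418],
       [-0.99943353, -0.02172285, -0.02570483,  0.11993972],
       [ 0.0276259 , -0.09333429, -0.99525149,  0.9899837 ],
       [ 0.        ,  0.        ,  0.        ,  1.        ]])}
wrist {'fov_y': 60.2038868576199, 'cx': 279.0357754617493, 'cy': 211.12808075896217, 'k1': -0.07589070673634532, 'hand_eye': array([[ 4.51053793e-05, -3.04931235e-01,  9.52374370e-01,
        -1.65373469e-01],
       [ 9.99999686e-01, -7.40236523e-04, -2.84369897e-04,
         7.82170646e-04],
       [ 7.91695556e-04,  9.52374083e-01,  3.04931105e-01,
        -7.80464503e-02],
       [ 0.00000000e+00,  0.00000000e+00,  0.00000000e+00,
         1.00000000e+00]])}
```

View pics/scene0.png

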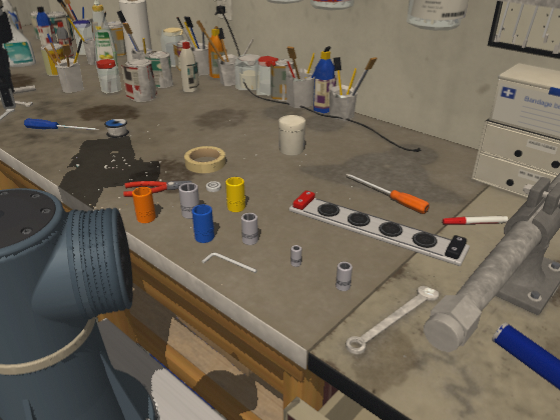

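View pics/top0.png

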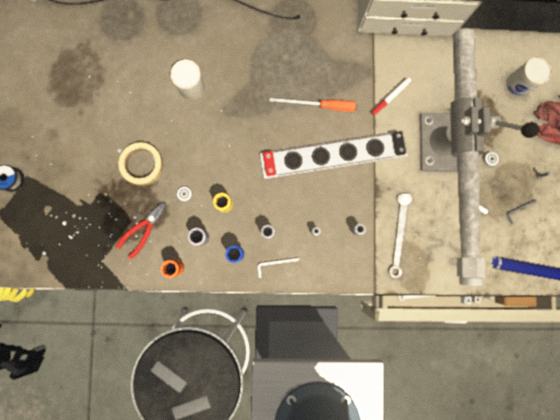

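View pics/wrist0.png

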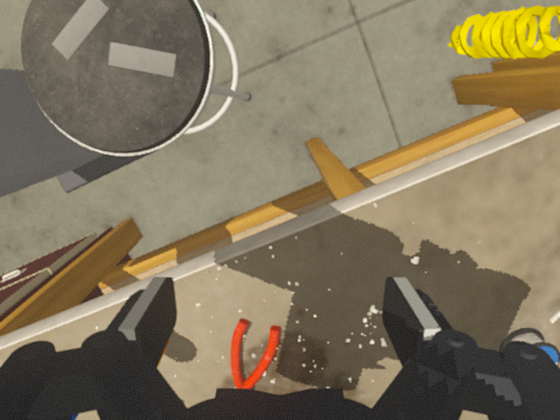

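Run:
```python
import cv2
t=cv2.imread('pics/top0.png'); s=cv2.imread('pics/scene0.png')
cv2.imwrite('pics/tc.png',cv2.resize(t[120:290,150:420],None,fx=2.9,fy=2.9,interpolation=cv2.INTER_CUBIC))
cv2.imwrite('pics/sc.png',cv2.resize(s[150:300,110:370],None,fx=3,fy=3,interpolation=cv2.INTER_CUBIC))
cv2.imwrite('pics/sr.png',cv2.resize(s[170:280,280:480],None,fx=4,fy=4,interpolation=cv2.INTER_CUBIC))
```

```text
(no output)
```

View pics/tc.png

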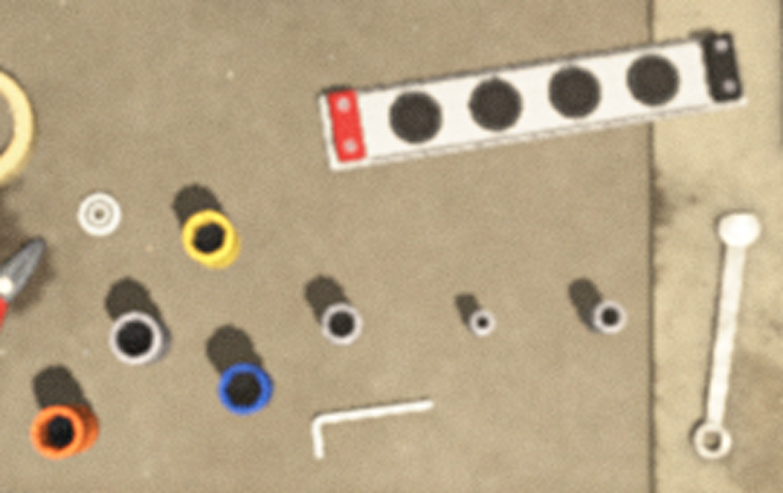

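View pics/sc.png

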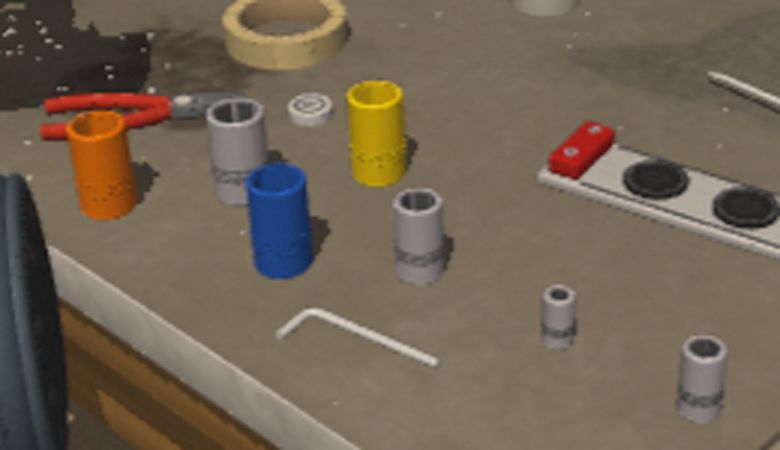

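View pics/sr.png

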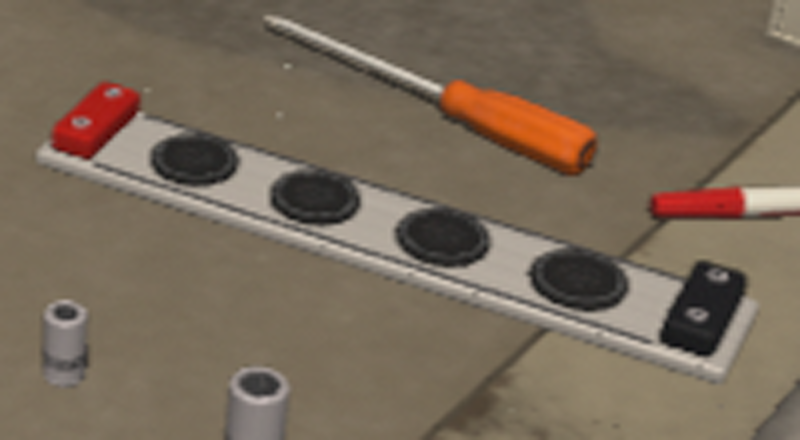

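```bash
cat > h.py <<'E'
import numpy as np, cv2
from station import ctrl, optics
from scipy.spatial.transform import Rotation as Rn
def toolT(st):
    T=np.eye(4); T[:3,:3]=Rn.from_euler('xyz',st['tool_rot']).as_matrix(); T[:3,3]=st['position']; return T
def grab(n,save=None):
    st=ctrl.state(); f=optics.grab_frame(n)
    f['Tw']=f['T'] if 'T' in f else toolT(st)@f['hand_eye']
    if save: cv2.imwrite(save,f['color'][:,:,::-1])
    return f
def KD(f):
    fl=210/np.tan(np.radians(f['fov_y'])/2)
    return np.array([[fl,0,f['cx']],[0,fl,f['cy']],[0,0,1.]]),np.array([f['k1'],0,0,0,0.])
def ray(f,p):
    K,D=KD(f); q=cv2.undistortPoints(np.array([[p]],float),K,D)[0,0]
    return f['Tw'][:3,3], f['Tw'][:3,:3]@np.array([q[0],q[1],1.])
def onz(f,p,z):
    o,d=ray(f,p); return o+d*(z-o[2])/d[2]
def tri(r1,r2):
    (o1,d1),(o2,d2)=r1,r2
    s=np.linalg.lstsq(np.c_[d1,-d2],o2-o1,rcond=None)[0]
    a,b=o1+s[0]*d1,o2+s[1]*d2
    return (a+b)/2,np.linalg.norm(a-b)
def proj(f,P):
    K,D=KD(f); W=np.linalg.inv(f['Tw'])
    return cv2.projectPoints(np.array(P,float).reshape(-1,3),Rn.from_matrix(W[:3,:3]).as_rotvec(),W[:3,3],K,D)[0][:,0]
def dark(f,p,thr,win,k=4):
    """sub-pixel ellipse of dark blob near p"""
    x,y=int(p[0]),int(p[1]); g=cv2.cvtColor(f['color'],cv2.COLOR_RGB2GRAY)
    y0,x0=max(0,y-win),max(0,x-win)
    c=cv2.resize(g[y0:y+win,x0:x+win],None,fx=k,fy=k,interpolation=cv2.INTER_CUBIC)
    cs,_=cv2.findContours((c<thr).astype(np.uint8),cv2.RETR_EXTERNAL,cv2.CHAIN_APPROX_NONE)
    cc=np.array([(p[0]-x0)*k,(p[1]-y0)*k]); best=None
    for q in cs:
        if cv2.contourArea(q)<10*k: continue
        d=abs(cv2.pointPolygonTest(q,tuple(cc),True)) if cv2.pointPolygonTest(q,tuple(cc),True)<0 else 0
        if best is None or d<best[0]: best=(d,q)
    e=cv2.fitEllipse(best[1]); 
    return np.array([(e[0][0]+.5)/k-.5+x0,(e[0][1]+.5)/k-.5+y0]),np.array(e[1])/k
E
python3 - <<'E'
from h import *
t=grab('top');s=grab('scene')
T=lambda x,y:(x/2.9+150,y/2.9+120)
P=[((415,117),(195,158)),((495,104),(315,196)),((575,92),(443,236)),((653,80),(580,278))]
pp=[]
for a,b in P:
    ca,ea=dark(t,T(*a),90,14); cb,eb=dark(s,(b[0]/4+280,b[1]/4+170),90,18)
    X,e=tri(ray(t,ca),ray(s,cb)); z=onz(t,ca,.014);pp.append(z); print('pad',ca,ea,cb,eb,X.round(4),e.round(4),z.round(4),onz(s,cb,.014).round(4))
for i,(a,b,h) in enumerate([((482,322),(560,295),38),((609,317),(704,348),48),((342,323),(418,200),58),((134,338),(237,112),68)]):
    ca,ea=dark(t,T(*a),95,8); cb,eb=dark(s,(b[0]/3+110,b[1]/3+150),95,9)
    X,e=tri(ray(t,ca),ray(s,cb)); print('s',i+1,ca,ea,cb,eb,X.round(4),e.round(4),onz(t,ca,h/1e3).round(4),onz(s,cb,h/1e3).round(4))
for n,a in dict(o=(60,432),b=(244,388),y=(208,237)).items(): print(n,onz(t,T(*a),.068).round(3))
for n,a in dict(red=(345,125)).items(): print(n,onz(t,T(*a),.026).round(3))
E
```

```text
pad [292.64828682 160.090168  ] [15.16117764 15.69298935] [328.54508972 209.33438683] [13.3073473  21.81072617] [0.6416 0.0683 0.012 ] 0.0012 [0.6407 0.0688 0.014 ] [0.6396 0.0662 0.014 ]
pad [320.38381481 155.66036034] [15.10986137 15.49638462] [358.68459702 218.71595573] [14.2060194  22.25523758] [ 0.6544 -0.0008  0.0122] 0.0005 [ 6.538e-01 -3.000e-04  1.400e-02] [ 0.6523 -0.0023  0.014 ]
pad [347.54411697 151.40795422] [14.86516857 15.62880039] [390.52087212 228.78863907] [14.72242737 23.11802101] [ 0.6672 -0.0692  0.0117] 0.0005 [ 0.6665 -0.0686  0.014 ] [ 0.6644 -0.0709  0.014 ]
pad [374.70977211 147.22451019] [14.76763725 15.25052452] [426.50103951 238.01887512] [17.60671234 30.58710861] [ 0.6805 -0.1393  0.0147] 0.0048 [ 0.6791 -0.1374  0.014 ] [ 0.6838 -0.1403  0.014 ]
s 1 [315.86756039 230.72818851] [2.32931972 2.52286983] [295.87740135 247.71718121] [3.1565907  5.60248375] [0.465  0.0117 0.0376] 0.0003 [0.465  0.0117 0.038 ] [0.4645 0.0115 0.038 ]
s 2 [359.85817432 228.77925587] [4.61244345 4.88738394] [344.48076344 265.58427906] [5.49466658 9.63272572] [ 0.4713 -0.092   0.0477] 0.0003 [ 0.4713 -0.0921  0.048 ] [ 0.4709 -0.0921  0.048 ]
s 3 [267.30117702 231.36758423] [7.51106787 7.8455267 ] [248.74148846 216.60449696] [ 5.52862644 11.46255875] [0.4603 0.1277 0.0576] 0.0003 [0.4604 0.1276 0.058 ] [0.4598 0.1273 0.058 ]
s 4 [196.04124928 236.31317902] [11.08802319 11.73594475] [190.89991951 186.7150774 ] [5.93630838 6.5238595 ] [0.4477 0.2887 0.0679] 0.0065 [0.4453 0.2909 0.068 ] [0.4497 0.2859 0.068 ]
o [0.37  0.346 0.068]
b [0.407 0.202 0.068]
y [0.526 0.235 0.068]
red [0.629 0.128 0.026]
```

Run:
```python
from h import *
st=ctrl.state(); R=toolT(st)[:3,:3]; print(R.round(3)); 
print('y-axis yaw',np.degrees(np.arctan2(R[1,1],R[0,1])))
```

```text
[[-0.001  0.398  0.918]
 [-0.001  0.918 -0.398]
 [-1.    -0.001 -0.   ]]
y-axis yaw 66.5761317084864
```

Request:
step_arm --rows '[[[0.122, 0, 0], [0, 0, 0], 0], [[0.122, 0, 0], [0, 0, 0], 0], [[0.122, 0, 0], [0, 0, 0], 0], [[0.122, 0, 0], [0, 0, 0], 0], [[0.122, 0, 0], [0, 0, 0], 0], [[0.122, 0, 0], [0, 0, 0], 0], [[0.122, 0, 0], [0, 0, 0], 0], [[0.122, 0, 0], [0, 0, 0], 0]]'

```text
time_s: 0.92
position: [0.2483, 0.5734, 0.2083]
tool_rot: [-0.887, 1.57, -2.278]
contact_force: [-0.1, -0.4, -1.1]
gripper_width: 0.0858
```

```bash
cat >> h.py <<'E'
def go(*tgt):
    st=ctrl.state(); T=toolT(st); d=T[:3,:3].T@(np.array(tgt)-T[:3,3])
    print('yaw',np.degrees(np.arctan2(T[1,1],T[0,1])).round(2),'tilt',T[:3,0].round(4),'pos',T[:3,3].round(4),'w',round(st['gripper_width'],4),'t',round(st['time_s'],2),'F',st['contact_force'].round(1)); print('cm',(d*100).round(2))
E
python3 -c "
from h import *
go(.446,.289,.17)"
```

```text
yaw 10.31 tilt [-2.e-04 -3.e-04 -1.e+00] pos [0.2483 0.5734 0.2083] w 0.0858 t 0.92 F [-0.1 -0.4 -1.1]
cm [ 3.83 14.36 31.52]
```

Request:
step_arm --rows '[[[0, 0, 0], [0, 1.6, 3.5], 0], [[0, 0, 0], [0, 1.6, 3.5], 0], [[0, 0, 0], [0, 1.6, 3.5], 0], [[0, 0, 0], [0, 1.6, 3.5], 0], [[0, 0, 0], [0, 1.6, 3.5], 0], [[0, 0, 0], [0, 1.6, 3.5], 0], [[0, 0, 0], [0, 1.6, 3.5], 0], [[0, 0, 0], [0, 1.6, 3.5], 0]]'

```text
time_s: 1.58
position: [0.4267, 0.3204, 0.2085]
tool_rot: [1.956, 1.571, 0.572]
contact_force: [0.3, 1.0, -0.5]
gripper_width: 0.0855
```

Request:
step_arm --rows '[[[0, 0, 0], [1, 1.5, 3.5], 0], [[0, 0, 0], [2.8, 0, 0], 0], [[0, 0, 0], [0, 0, 0], 0], [[0, 0, 0], [0, 0, 0], 0]]'

```text
time_s: 1.92
position: [0.4459, 0.2896, 0.1694]
tool_rot: [-1.486, 1.566, -2.873]
contact_force: [-0.7, 0.8, -0.3]
gripper_width: 0.0854
```

```bash
python3 -c "
from h import *
go(.446,.289,.17); f=grab('wrist','pics/w1.png'); print(proj(f,[[.446,.289,.068]]))"
```

```text
yaw 10.58 tilt [-0.0043 -0.0012 -1.    ] pos [0.4459 0.2896 0.1694] w 0.0854 t 1.92 F [-0.7  0.8 -0.3]
cm [-0.06 -0.    0.06]
[[279.05521769 203.52649562]]
```

View pics/w1.png

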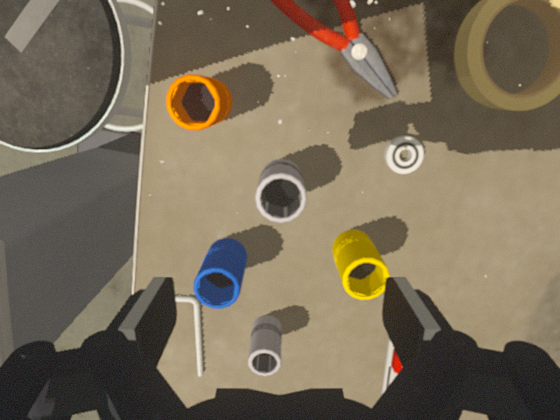

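```bash
python3 -c "
from h import *
f=grab('wrist'); c,e=dark(f,(282,196),110,24); print(c,e)
for p in (c,(281,196)): print(onz(f,p,.068))
go(.446,.289,.1)"
```

```text
Traceback (most recent call last):
  File "h.py", line 36, in dark
    d=abs(cv2.pointPolygonTest(q,tuple(cc),True)) if cv2.pointPolygonTest(q,tuple(cc),True)<0 else 0
                                                     ~~~~~~~~~~~~~~~~~~~~^^^^^^^^^^^^^^^^^^
cv2.error: OpenCV(4.12.0) :-1: error: (-5:Bad argument) in function 'pointPolygonTest'
> Overload resolution failed:
>  - Can't parse 'pt'. Sequence item with index 0 has a wrong type
>  - Can't parse 'pt'. Sequence item with index 0 has a wrong type
```

```bash
sed -i 's/cc=np.array(\(.*\)); best=None/cc=tuple(float(v) for v in \1); best=None/; s/tuple(cc)/cc/g' h.py; python3 -c "
from h import *
f=grab('wrist'); c,e=dark(f,(282,196),110,24); print(c,e)
for p in (c,(281,196)): print(onz(f,p,.068))
go(.446,.289,.1)"
```

```text
[277.76062202 199.20466232] [37.6629982  38.69561386]
[0.44595658 0.29356532 0.068     ]
[0.44792983 0.29653957 0.068     ]
yaw 10.76 tilt [ 1.4e-03  7.0e-04 -1.0e+00] pos [0.4471 0.2916 0.1714] w 0.0854 t 2.07 F [0.4 0.7 0.6]
cm [ 7.14 -0.17  0.24]
```

Request:
step_arm --rows '[[[0, 0, 0], [2.5, 0, -0.2], 0.2], [[0, 0, 0], [2.5, 0, 0], 0.2], [[0, 0, 0], [2.5, 0, 0], 0.2], [[0, 0, 0], [2.5, 0, 0], 0.2], [[0, 0, 0], [2.0, 0, 0], 0.2], [[0, 0, 0], [1.0, 0, 0], 0.2], [[0, 0, 0], [0, 0, 0], 0.2], [[0, 0, 0], [0, 0, 0], 0.2]]' --grip_force 30

```text
time_s: 2.73
position: [0.447, 0.2932, 0.041]
tool_rot: [1.78, 1.57, 0.397]
contact_force: [0.1, 0.6, -0.3]
gripper_width: 0.0681
```

```bash
python3 -c "
from h import *
go(.4465,.292,.04); f=grab('wrist','pics/w2.png'); print(proj(f,[[.4465,.292,.068]]));grab('scene','pics/s2.png')"
```

```text
yaw 10.74 tilt [ 9.e-04  4.e-04 -1.e+00] pos [0.447  0.2932 0.041 ] w 0.0681 t 2.73 F [ 0.1  0.6 -0.3]
cm [ 0.1  -0.08  0.11]
[[276.43290596 289.3033439 ]]
```

View pics/w2.png

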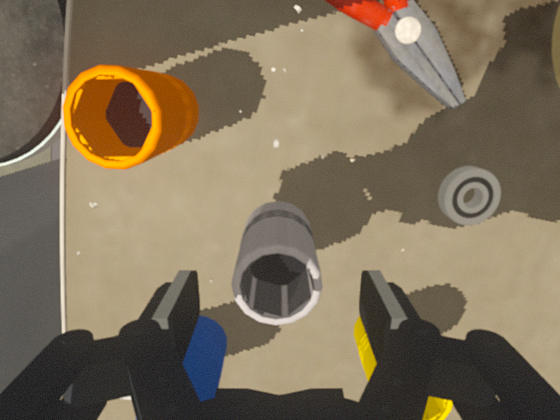

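View pics/s2.png

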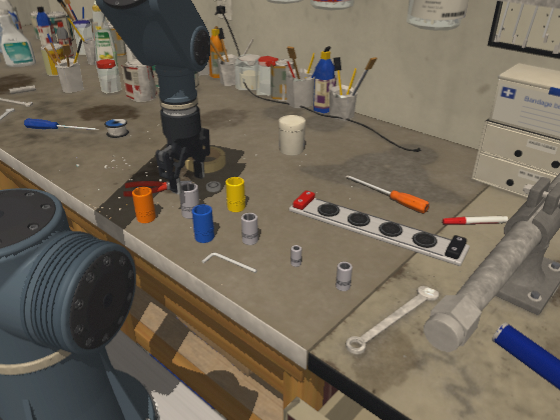

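Request:
step_arm --rows '[[[0, 0, 0], [0, 0, 0], 0.4], [[0, 0, 0], [0, 0, 0], 0.48], [[0, 0, 0], [0, 0, 0], 0.56], [[0, 0, 0], [0, 0, 0], 0.7], [[0, 0, 0], [0, 0, 0], 0.8], [[0, 0, 0], [0, 0, 0], 0.8], [[0, 0, 0], [0, 0, 0], 0.8], [[0, 0, 0], [0, 0, 0], 0.8]]' --grip_force 40

```text
time_s: 3.5
position: [0.4472, 0.2925, 0.0418]
tool_rot: [1.865, 1.569, 0.48]
contact_force: [-1.5, -1.0, 8.2]
gripper_width: 0.0347
```

Request:
step_arm --rows '[[[0, 0, 0], [-1, 0, 0], 0.8], [[0, 0, 0], [-2, 0, 0], 0.8], [[0, 0, 0], [-2, 0, 0], 0.8], [[0, 0, 0], [-2, 0, 0], 0.8], [[0, 0, 0], [-1, 0, 0], 0.8], [[0, 0, 0], [0, 0, 0], 0.8]]'

```text
time_s: 4.0
position: [0.4484, 0.293, 0.1229]
tool_rot: [1.752, 1.565, 0.367]
contact_force: [0.3, 0.2, -1.2]
gripper_width: 0.0348
```

```bash
python3 -c "
from h import *
go(.6795,-.1380,.12); f=grab('wrist','pics/w3.png')"
```

```text
yaw 10.66 tilt [ 0.0051  0.0019 -1.    ] pos [0.4484 0.293  0.1229] w 0.0348 t 4.0 F [ 0.3  0.2 -1.2]
cm [ 0.32 14.73 46.63]
```

View pics/w3.png

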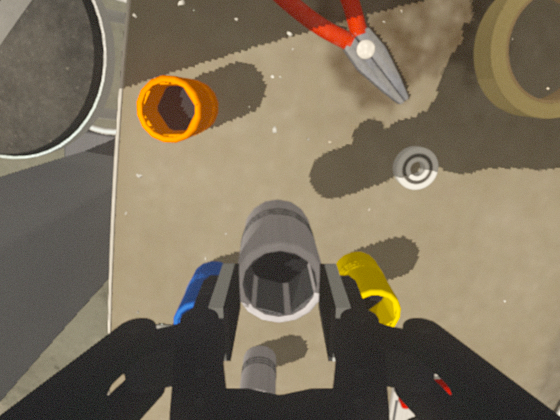

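Request:
step_arm --rows '[[[0, 0, 0], [0, 0.6, 2], 0.8], [[0, 0, 0], [0, 1.1, 3.4], 0.8], [[0, 0, 0], [0, 1.1, 3.4], 0.8], [[0, 0, 0], [0, 1.1, 3.4], 0.8], [[0, 0, 0], [0, 1.1, 3.4], 0.8], [[0, 0, 0], [0, 1.1, 3.4], 0.8], [[0, 0, 0], [0, 1.1, 3.4], 0.8], [[0, 0, 0], [0, 1.1, 3.4], 0.8]]'

```text
time_s: 4.72
position: [0.5754, 0.0525, 0.1186]
tool_rot: [-1.884, 1.567, 3.014]
contact_force: [0.8, 1.2, -1.8]
gripper_width: 0.0345
```

Request:
step_arm --rows '[[[0, 0, 0], [0, 1.1, 3.4], 0.8], [[0, 0, 0], [0, 1.1, 3.4], 0.8], [[0, 0, 0], [0, 1.1, 3.4], 0.8], [[0, 0, 0], [0, 1.1, 3.4], 0.8], [[0, 0, 0], [0, 1.1, 3.4], 0.8], [[0, 0, 0], [0, 0.8, 2.5], 0.8], [[0, 0, 0], [0, 0, 0], 0.8], [[0, 0, 0], [0, 0, 0], 0.8]]'

```text
time_s: 5.38
position: [0.6733, -0.1273, 0.118]
tool_rot: [-2.185, 1.567, 2.711]
contact_force: [-0.7, 0.1, -1.9]
gripper_width: 0.0346
```

```bash
python3 -c "
from h import *
go(.6795,-.1380,.07); f=grab('wrist','pics/w4.png');grab('scene','pics/s4.png'); print(proj(f,[[.6795,-.1380,.014],[.6665,-.0695,.014],[.6538,-.001,.014]]))"
```

```text
yaw 10.49 tilt [-0.0031  0.0014 -1.    ] pos [ 0.6733 -0.1273  0.118 ] w 0.0346 t 5.38 F [-0.7  0.1 -1.9]
cm [4.79 0.43 1.17]
[[284.22218677 216.33631894]
 [284.10924138 125.5929142 ]
 [284.34852114  22.43835845]]
```

View pics/w4.png

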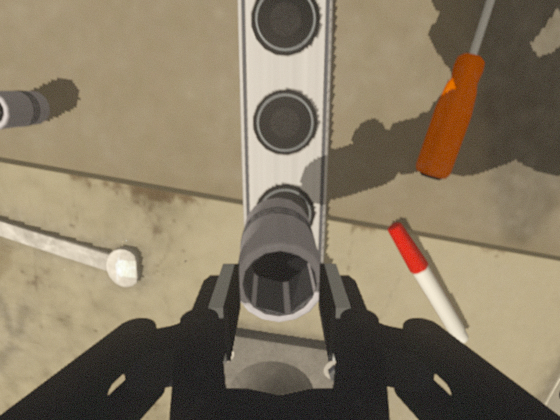

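View pics/s4.png

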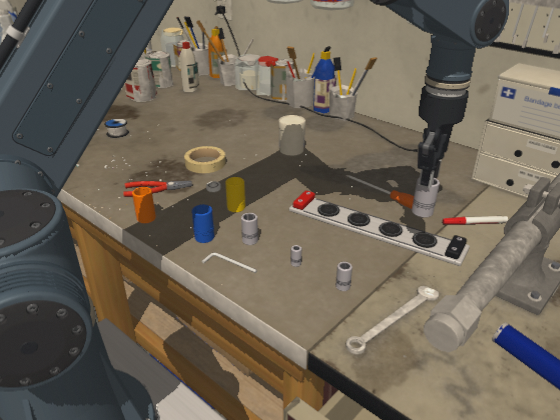

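Request:
step_arm --rows '[[[0, 0, 0], [0, 0.55, 1.05], 0.8], [[0, 0, 0], [2, 0, 0], 0.8], [[0, 0, 0], [2, 0, 0], 0.8], [[0, 0, 0], [1, 0, 0], 0.8], [[0, 0, 0], [0.6, 0, 0], 0.8], [[0, 0, 0], [0.3, 0, 0], 0.8], [[0, 0, 0], [0, 0, 0], 0.8]]'

```text
time_s: 6.07
position: [0.681, -0.1343, 0.0609]
tool_rot: [-2.142, 1.57, 2.757]
contact_force: [0.4, -0.1, -2.7]
gripper_width: 0.0349
```

```bash
python3 -c "
from h import *
go(.6795,-.1380,.055); f=grab('wrist','pics/w5.png');grab('top','pics/t5.png');grab('scene','pics/s5.png'); print(proj(f,[[.6795,-.1380,.014],[.6665,-.0695,.014],[.6538,-.001,.014]]))"
python3 -c "
import cv2
s=cv2.imread('pics/s5.png');cv2.imwrite('pics/s5c.png',cv2.resize(s[130:270,340:500],None,fx=4,fy=4))"
```

```text
yaw 10.7 tilt [-1.2e-03  5.0e-04 -1.0e+00] pos [ 0.681  -0.1343  0.0609] w 0.0349 t 6.07 F [ 0.4 -0.1 -2.7]
cm [ 0.59 -0.21  0.33]
[[275.05418777 232.52319693]
 [274.47708197 118.37865587]
 [274.44608382 -15.49140008]]
```

View pics/w5.png

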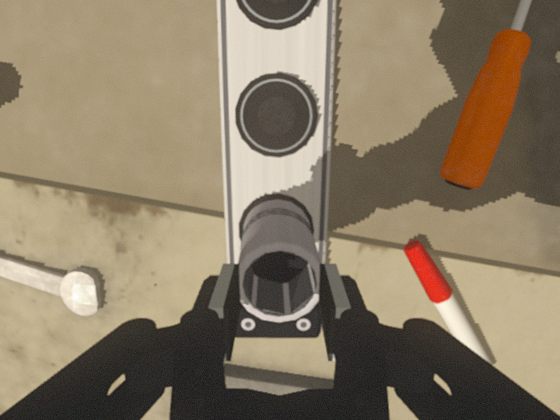

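View pics/s5c.png

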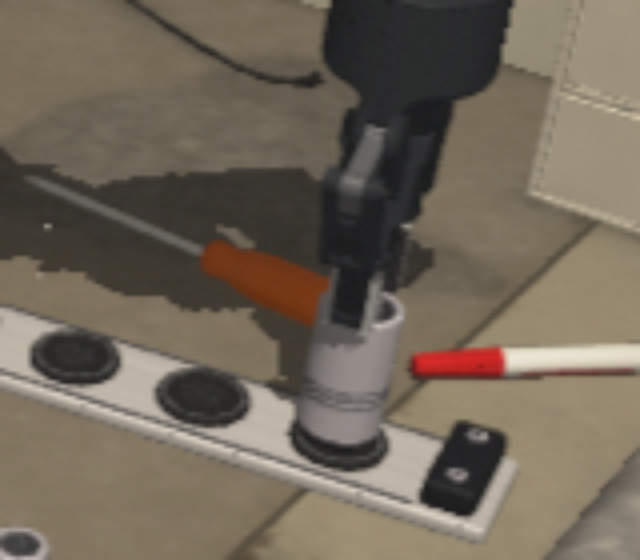

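Request:
step_arm --rows '[[[0, 0, 0], [0.3, 0, 0], 0.8], [[0, 0, 0], [0.15, 0, 0], 0.8], [[0, 0, 0], [0, 0, 0], 0.8]]'

```text
time_s: 6.47
position: [0.6813, -0.1352, 0.0569]
tool_rot: [-1.965, 1.571, 2.933]
contact_force: [0.1, -0.8, -2.7]
gripper_width: 0.0344
```

Request:
step_arm --rows '[[[0, 0, 0], [0.1, 0, 0], 0.8], [[0, 0, 0], [0, 0, 0], 0.8], [[0, 0, 0], [0, 0, 0], 0.8]]'

```text
time_s: 6.72
position: [0.6815, -0.1353, 0.0562]
tool_rot: [0.845, 1.57, -0.54]
contact_force: [-1.1, 0.7, -1.0]
gripper_width: 0.0345
```

Request:
step_arm --rows '[[[0, 0, 0], [0.1, 0, 0], 0.8], [[0, 0, 0], [0, 0, 0], 0.8], [[0, 0, 0], [0, 0, 0], 0.8]]'

```text
time_s: 6.97
position: [0.6816, -0.1355, 0.0561]
tool_rot: [0.641, 1.57, -0.744]
contact_force: [-1.7, -0.3, 6.7]
gripper_width: 0.0344
```

Request:
step_arm --rows '[[[0, 0, 0], [0, 0, 0], 0.5], [[0, 0, 0], [0, 0, 0], 0.4], [[0, 0, 0], [0, 0, 0], 0.3], [[0, 0, 0], [0, 0, 0], 0.15], [[0, 0, 0], [0, 0, 0], 0.1], [[0, 0, 0], [0, 0, 0], 0.1]]'

```text
time_s: 7.47
position: [0.6814, -0.1351, 0.0547]
tool_rot: [-2.586, 1.571, 2.312]
contact_force: [0.1, -0.7, -0.1]
gripper_width: 0.0769
```

Request:
step_arm --rows '[[[0, 0, 0], [-1, 0, 0], 0.1], [[0, 0, 0], [-2, 0, 0], 0.1], [[0, 0, 0], [-2, 0, 0], 0.1], [[0, 0, 0], [-2, 0, 0], 0.1], [[0, 0, 0], [-1.5, 0, 0], 0.1], [[0, 0, 0], [0, 0, 0], 0.1]]'

```text
time_s: 7.97
position: [0.6843, -0.1361, 0.1449]
tool_rot: [1.031, 1.562, -0.354]
contact_force: [0.8, -0.6, 0.5]
gripper_width: 0.0772
```

```bash
python3 -c "
from h import *
go(.4603,.1277,.14); f=grab('wrist','pics/w6.png');grab('scene','pics/s6.png'); print(proj(f,[[.6795,-.1380,.014],[.6665,-.0695,.014],[.6538,-.001,.014],[.6815,-.1355,.082]]))"
python3 -c "
import cv2
s=cv2.imread('pics/s6.png');cv2.imwrite('pics/s6c.png',cv2.resize(s[130:270,340:500],None,fx=4,fy=4))"
```

```text
yaw 10.66 tilt [ 0.0083 -0.0031 -1.    ] pos [ 0.6843 -0.1361  0.1449] w 0.0772 t 7.97 F [ 0.8 -0.6  0.5]
cm [  0.23 -17.13 -30.07]
[[271.40468056 193.35933443]
 [270.68207777 108.29647794]
 [270.34892934  12.84723614]
 [273.77897518 217.15189201]]
```

View pics/w6.png

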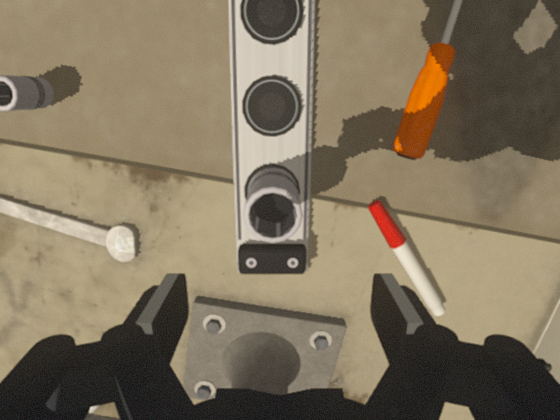

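View pics/s6c.png

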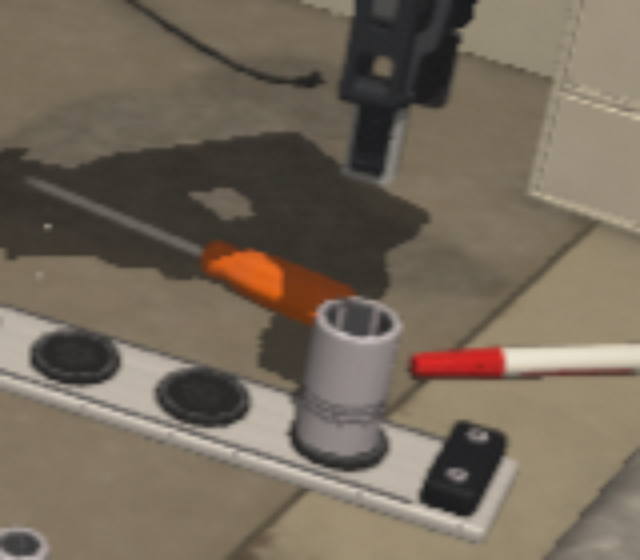

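Request:
step_arm --rows '[[[0, 0, 0], [0, -1.9, -3.3], 0.1], [[0, 0, 0], [0, -1.9, -3.3], 0.1], [[0, 0, 0], [0, -1.9, -3.3], 0.1], [[0, 0, 0], [0, -1.9, -3.3], 0.1], [[0, 0, 0], [0, -1.9, -3.3], 0.1], [[0, 0, 0], [0, -1.9, -3.3], 0.1], [[0, 0, 0], [0, -1.9, -3.3], 0.1], [[0, 0, 0], [0, -1.9, -3.3], 0.1]]'

```text
time_s: 8.73
position: [0.4807, 0.0973, 0.1388]
tool_rot: [-1.83, 1.568, 3.068]
contact_force: [-0.2, 0.5, -1.1]
gripper_width: 0.0769
```

Request:
step_arm --rows '[[[0, 0, 0], [0, -1.9, -3.3], 0.1], [[0, 0, 0], [0, 0, 0], 0.1], [[0, 0, 0], [0, 0, 0], 0.1], [[0, 0, 0], [0, 0, 0], 0.1]]'

```text
time_s: 9.07
position: [0.4588, 0.1251, 0.1395]
tool_rot: [-0.212, 1.57, -1.596]
contact_force: [0.6, -0.1, 0.5]
gripper_width: 0.0774
```

```bash
python3 -c "
from h import *
go(.4603,.1277,.036); f=grab('wrist','pics/w7.png'); p=proj(f,[[.4603,.1277,.058]])[0];print(p); c,e=dark(f,p,110,22); print(c,e,onz(f,c,.058))"
```

```text
yaw 10.71 tilt [-0.e+00 -3.e-04 -1.e+00] pos [0.4588 0.1251 0.1395] w 0.0774 t 9.07 F [ 0.6 -0.1  0.5]
cm [10.35  0.2  -0.23]
[281.27566634 207.57509095]
[282.98942947 205.31075287] [30.30946159 31.80025291] [0.46118359 0.12958315 0.058     ]
```

View pics/w7.png

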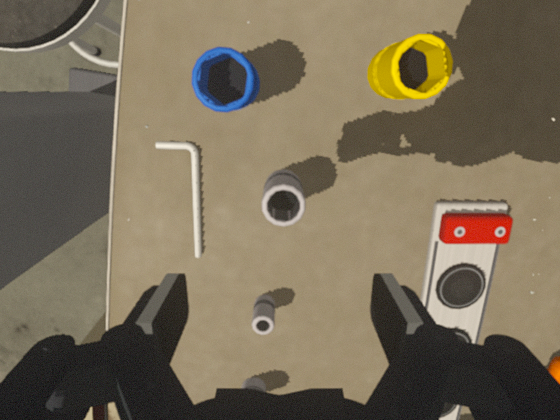

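Request:
step_arm --rows '[[[0, 0, 0], [2.2, 0.25, -0.35], 0.3], [[0, 0, 0], [2.4, 0, 0], 0.3], [[0, 0, 0], [2.4, 0, 0], 0.3], [[0, 0, 0], [2.0, 0, 0], 0.3], [[0, 0, 0], [1.3, 0, 0], 0.3], [[0, 0, 0], [0, 0, 0], 0.3], [[0, 0, 0], [0, 0, 0], 0.3], [[0, 0, 0], [0, 0, 0], 0.3]]'

```text
time_s: 9.78
position: [0.4615, 0.1283, 0.0372]
tool_rot: [1.392, 1.57, 0.006]
contact_force: [0.5, -0.5, 0.9]
gripper_width: 0.0598
```

```bash
python3 -c "
from h import *
go(.461,.1287,.036); f=grab('wrist','pics/w8.png'); p=proj(f,[[.461,.1287,.058]])[0];print(p)"
```

```text
yaw 10.58 tilt [ 0.0013  0.     -1.    ] pos [0.4615 0.1283 0.0372] w 0.0598 t 9.78 F [ 0.5 -0.5  0.9]
cm [ 0.12 -0.04 -0.05]
[277.31334521 279.18471095]
```

View pics/w8.png

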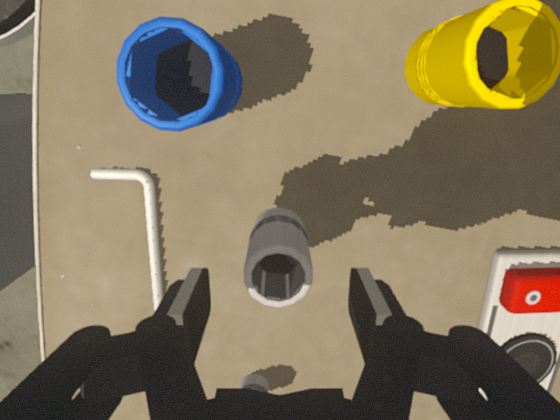

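Request:
step_arm --rows '[[[0, 0, 0], [0, 0, 0], 0.45], [[0, 0, 0], [0, 0, 0], 0.55], [[0, 0, 0], [0, 0, 0], 0.65], [[0, 0, 0], [0, 0, 0], 0.8], [[0, 0, 0], [0, 0, 0], 0.85], [[0, 0, 0], [0, 0, 0], 0.85], [[0, 0, 0], [0, 0, 0], 0.85], [[0, 0, 0], [0, 0, 0], 0.85]]'

```text
time_s: 10.5
position: [0.4602, 0.1291, 0.0369]
tool_rot: [-1.651, 1.571, -3.036]
contact_force: [0.7, -0.5, -0.4]
gripper_width: 0.0128
```

Request:
step_arm --rows '[[[0, 0, 0], [-1, 0, 0], 0.85], [[0, 0, 0], [-2, 0, 0], 0.85], [[0, 0, 0], [-2, 0, 0], 0.85], [[0, 0, 0], [-2, 0, 0], 0.85], [[0, 0, 0], [-1, 0, 0], 0.85], [[0, 0, 0], [0, 0, 0], 0.85]]'

```text
time_s: 11.0
position: [0.462, 0.1292, 0.1197]
tool_rot: [1.422, 1.565, 0.037]
contact_force: [0.2, 0.2, -0.3]
gripper_width: 0.0131
```

```bash
python3 -c "
from h import *
go(.668,-.0675,.117);go(.668,-.0675,.053); f=grab('wrist','pics/w9.png')"
```

```text
yaw 10.67 tilt [ 5.8e-03  2.0e-04 -1.0e+00] pos [0.462  0.1292 0.1197] w 0.0131 t 11.0 F [ 0.2  0.2 -0.3]
cm [ 0.38 16.6  23.14]
yaw 10.67 tilt [ 5.8e-03  2.0e-04 -1.0e+00] pos [0.462  0.1292 0.1197] w 0.0131 t 11.0 F [ 0.2  0.2 -0.3]
cm [ 6.78 16.56 23.13]
```

View pics/w9.png

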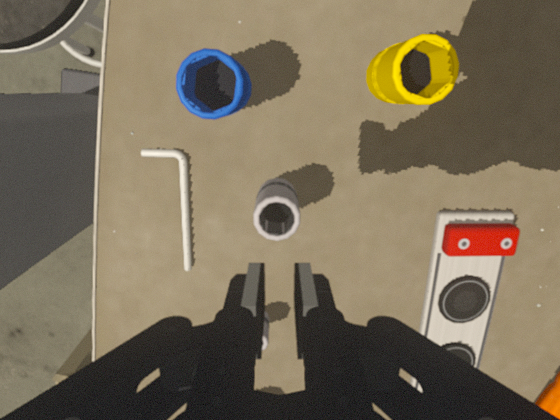

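```bash
python3 -c "
from h import *
f=grab('scene','pics/s9.png')
st=ctrl.state();p=st['position'];print(p)
im=f['color'][:,:,::-1].copy()
for dz,c in ((-.017,(0,0,255)),(0,(0,255,0)),(.027,(255,0,0))):
    q=proj(f,[p+[0,0,dz]])[0];print(dz,q); cv2.circle(im,tuple(int(round(v)) for v in q),1,c,-1)
cv2.imwrite('pics/s9c.png',cv2.resize(im[110:260,180:340],None,fx=4,fy=4,interpolation=cv2.INTER_NEAREST))
c=grab('wrist');q=dark(c,(276,214),110,20)[0];print(q,onz(c,q,.058))
"
```

```text
[0.46035104 0.1290137  0.11747494]
-0.017 [247.61743092 197.54987311]
0 [247.32728373 189.85277471]
0.027 [246.85465755 177.31938994]
[278.90045166 219.18952751] [0.46051385 0.13020625 0.058     ]
```

View pics/s9c.png

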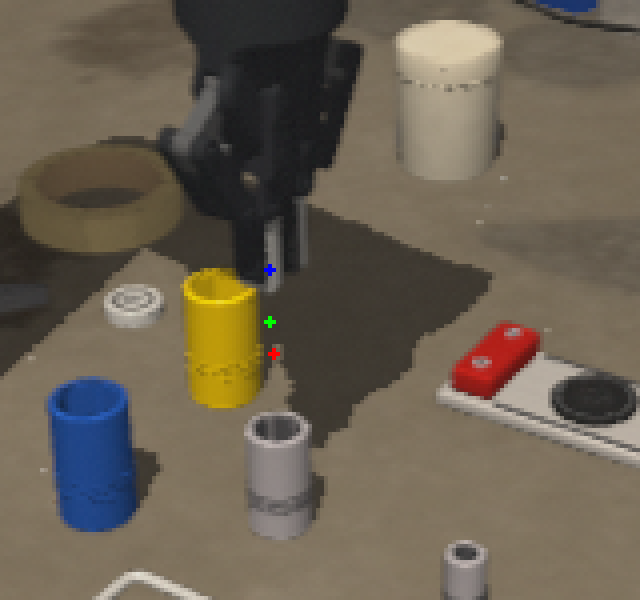

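Request:
step_arm --rows '[[[0, 0, 0], [0, 0, 0], 0.3], [[0, 0, 0], [0, 0, 0], 0.3], [[0, 0, 0], [0, 0, 0], 0.3], [[0, 0, 0], [0, 0, 0], 0.3], [[0, 0, 0], [0, 0, 0], 0.3], [[0, 0, 0], [0, 0, 0], 0.3]]'

```text
time_s: 11.65
position: [0.4602, 0.129, 0.1167]
tool_rot: [-1.707, 1.57, -3.092]
contact_force: [-0.4, 0.0, -0.2]
gripper_width: 0.0599
```

```bash
python3 -c "
from h import *
go(.4605,.1295,.003)"
```

```text
yaw 10.66 tilt [-5.e-04 -0.e+00 -1.e+00] pos [0.4602 0.129  0.1167] w 0.0599 t 11.65 F [-0.4  0.  -0.2]
cm [11.37  0.05 -0.04]
```

Request:
step_arm --rows '[[[0, 0, 0], [2.5, 0, 0], 0.3], [[0, 0, 0], [2.5, 0, 0], 0.3], [[0, 0, 0], [2.5, 0, 0], 0.3], [[0, 0, 0], [2, 0, 0], 0.3], [[0, 0, 0], [1.3, 0, 0], 0.3], [[0, 0, 0], [0.5, 0, 0], 0.3], [[0, 0, 0], [0, 0, 0], 0.3], [[0, 0, 0], [0, 0, 0], 0.3]]'

```text
time_s: 12.32
position: [0.4605, 0.129, 0.0041]
tool_rot: [1.346, 1.571, -0.039]
contact_force: [-0.4, -1.0, -0.6]
gripper_width: 0.0593
```

```bash
python3 -c "
from h import *
go(.4605,.1295,.003); f=grab('wrist','pics/w10.png'); p=proj(f,[[.4605,.1295,.058]])[0];print(p); grab('scene','pics/s10.png')
s=cv2.imread('pics/s10.png');cv2.imwrite('pics/s10c.png',cv2.resize(s[130:280,170:330],None,fx=4,fy=4))
"
```

```text
yaw 10.66 tilt [ 1.e-04 -0.e+00 -1.e+00] pos [0.4605 0.129  0.0041] w 0.0593 t 12.32 F [-0.4 -1.  -0.6]
cm [ 0.11  0.01 -0.05]
[278.35206115 323.2423901 ]
```

View pics/w10.png

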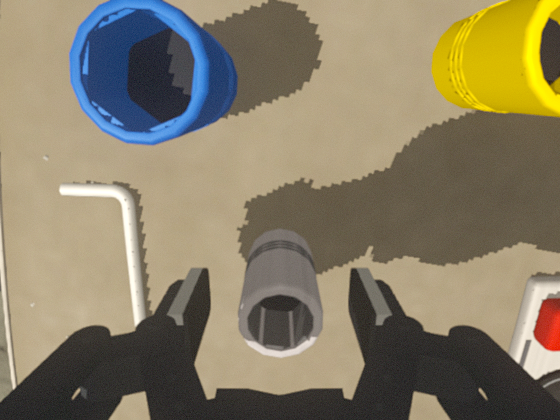

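View pics/s10c.png

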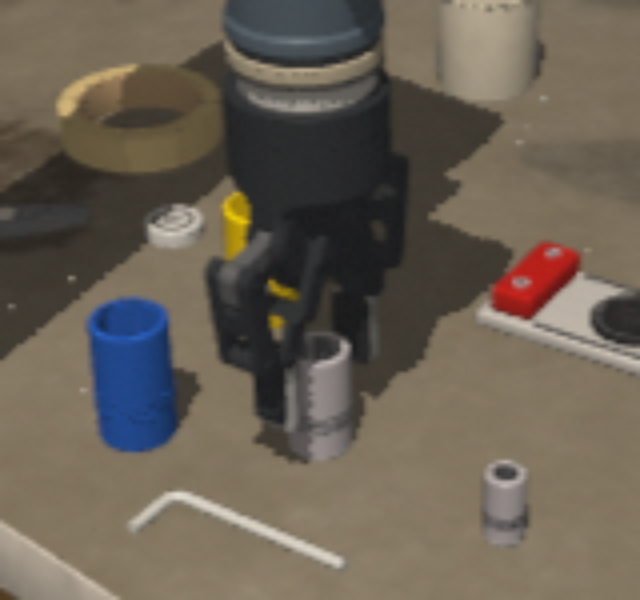

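Request:
step_arm --rows '[[[0, 0, 0], [0, 0, 0], 0.45], [[0, 0, 0], [0, 0, 0], 0.55], [[0, 0, 0], [0, 0, 0], 0.65], [[0, 0, 0], [0, 0, 0], 0.8], [[0, 0, 0], [0, 0, 0], 0.85], [[0, 0, 0], [0, 0, 0], 0.85], [[0, 0, 0], [0, 0, 0], 0.85], [[0, 0, 0], [0, 0, 0], 0.85]]'

```text
time_s: 13.08
position: [0.4609, 0.129, 0.0049]
tool_rot: [1.4, 1.569, 0.016]
contact_force: [0.2, -0.3, 5.7]
gripper_width: 0.0292
```

Request:
step_arm --rows '[[[0, 0, 0], [-1, 0, 0], 0.85], [[0, 0, 0], [-2, 0, 0], 0.85], [[0, 0, 0], [-2, 0, 0], 0.85], [[0, 0, 0], [-2, 0, 0], 0.85], [[0, 0, 0], [-1, 0, 0], 0.85], [[0, 0, 0], [0, 0, 0], 0.85]]'

```text
time_s: 13.58
position: [0.4617, 0.1291, 0.0865]
tool_rot: [1.425, 1.566, 0.041]
contact_force: [0.4, -0.1, -2.2]
gripper_width: 0.0296
```

```bash
python3 -c "
from h import *
go(.668,-.0675,.085);grab('wrist','pics/w11.png')"
```

```text
yaw 10.67 tilt [ 5.e-03  2.e-04 -1.e+00] pos [0.4617 0.1291 0.0865] w 0.0296 t 13.58 F [ 0.4 -0.1 -2.2]
cm [ 0.24 16.64 23.14]
```

View pics/w11.png

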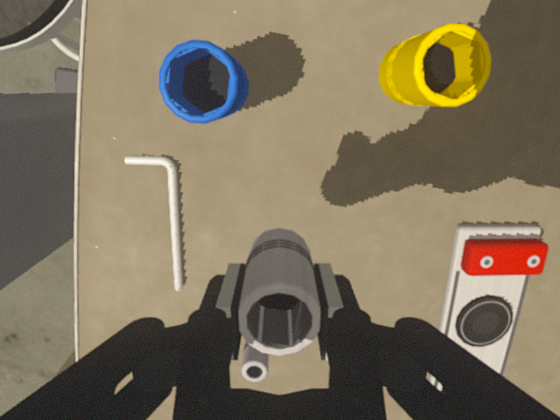

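Request:
step_arm --rows '[[[0, 0, 0], [0, 1.2, 1.7], 0.85], [[0, 0, 0], [0, 2.1, 2.9], 0.85], [[0, 0, 0], [0, 2.1, 2.9], 0.85], [[0, 0, 0], [0, 2.1, 2.9], 0.85], [[0, 0, 0], [0, 2.1, 2.9], 0.85], [[0, 0, 0], [0, 2.1, 2.9], 0.85], [[0, 0, 0], [0, 2.1, 2.9], 0.85], [[0, 0, 0], [0, 1.5, 2.1], 0.85]]'

```text
time_s: 14.3
position: [0.6514, -0.0536, 0.0825]
tool_rot: [-0.533, 1.57, -1.919]
contact_force: [0.5, -0.7, -2.8]
gripper_width: 0.0297
```

Request:
step_arm --rows '[[[0, 0, 0], [0, 1.0, 1.3], 0.85], [[0, 0, 0], [0, 0, 0], 0.85], [[0, 0, 0], [0, 0, 0], 0.85], [[0, 0, 0], [0, 0, 0], 0.85]]'

```text
time_s: 14.63
position: [0.6598, -0.061, 0.0824]
tool_rot: [-2.078, 1.566, 2.821]
contact_force: [-0.5, -0.4, -2.0]
gripper_width: 0.0298
```

```bash
python3 -c "
from h import *
go(.668,-.0675,.03);f=grab('wrist','pics/w12.png'); print(proj(f,[[.6538,-.001,.014],[.641,.0683,.014]]),[dark(f,p,85,30) for p in proj(f,[[.6538,-.001,.014]])])
c=dark(f,proj(f,[[.6538,-.001,.014]])[0],85,30)[0]; print(onz(f,c,.014))"
```

```text
yaw 10.66 tilt [-0.0044  0.0015 -1.    ] pos [ 0.6598 -0.061   0.0824] w 0.0298 t 14.63 F [-0.5 -0.4 -2. ]
cm [5.23 0.7  0.81]
[[286.90660099 126.82793858]
 [287.85109861   5.72261466]] [(array([287.754673  , 123.40087128]), array([57.92964554, 58.52649689]))]
[0.65392134 0.00119337 0.014     ]
```

View pics/w12.png

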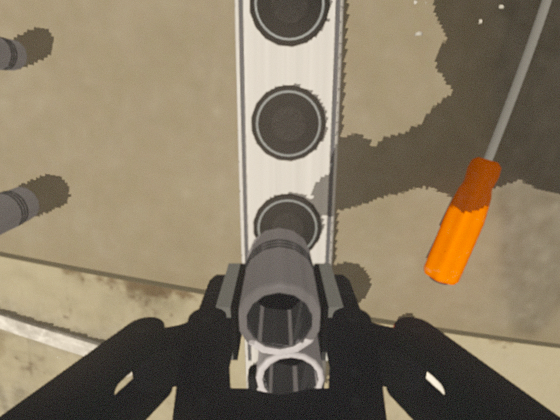

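Request:
step_arm --rows '[[[0, 0, 0], [0, 0.65, 0.8], 0.85], [[0, 0, 0], [1.8, 0, 0], 0.85], [[0, 0, 0], [2, 0, 0], 0.85], [[0, 0, 0], [1, 0, 0], 0.85], [[0, 0, 0], [0.7, 0, 0], 0.85], [[0, 0, 0], [0.3, 0, 0], 0.85], [[0, 0, 0], [0, 0, 0], 0.85], [[0, 0, 0], [0, 0, 0], 0.85]]'

```text
time_s: 15.35
position: [0.6705, -0.0687, 0.0265]
tool_rot: [1.088, 1.57, -0.297]
contact_force: [0.8, -0.4, -1.0]
gripper_width: 0.0296
```

```bash
python3 -c "
from h import *
go(.6675,-.0675,.0185);f=grab('wrist','pics/w13.png');p=proj(f,[[.6538,-.001,.014]])[0]
c=dark(f,p,85,45)[0]; print(p,c,onz(f,c,.014));grab('scene','pics/s13.png')
s=cv2.imread('pics/s13.png');cv2.imwrite('pics/s13c.png',cv2.resize(s[130:270,320:480],None,fx=4,fy=4))"
```

```text
yaw 10.67 tilt [ 1.e-03 -3.e-04 -1.e+00] pos [ 0.6705 -0.0687  0.0265] w 0.0296 t 15.35 F [ 0.8 -0.4 -1. ]
cm [ 0.8  -0.27 -0.17]
[270.02743348 115.78433922] [271.42793274 110.74262238] [0.65403742 0.00143363 0.014     ]
```

View pics/w13.png

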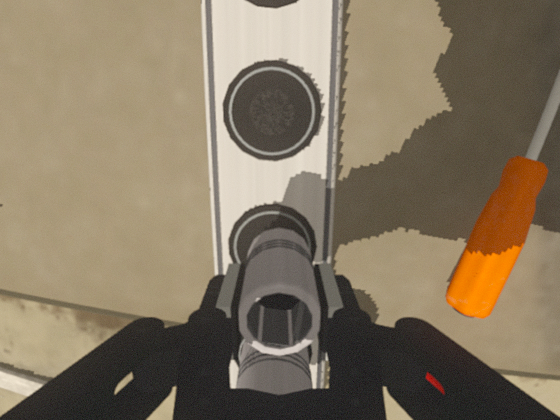

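View pics/s13c.png

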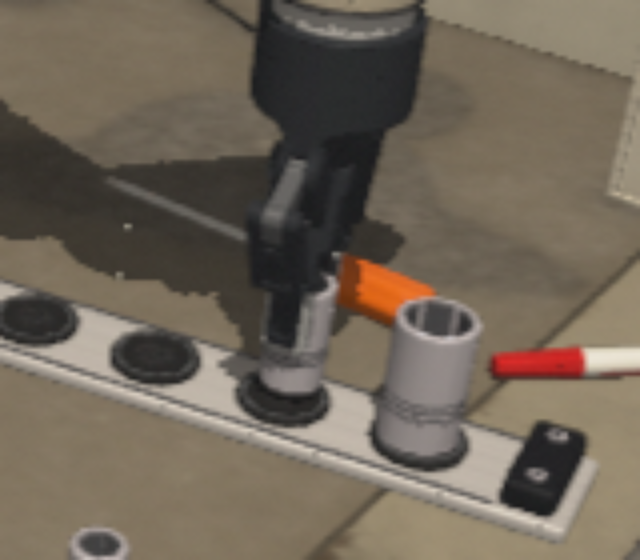

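Request:
step_arm --rows '[[[0, 0, 0], [0.3, -0.3, -0.15], 0.85], [[0, 0, 0], [0.3, 0, 0], 0.85], [[0, 0, 0], [0, 0, 0], 0.85], [[0, 0, 0], [0, 0, 0], 0.85]]'

```text
time_s: 15.78
position: [0.6664, -0.0676, 0.0197]
tool_rot: [-2.011, 1.57, 2.888]
contact_force: [-0.2, -0.3, -1.6]
gripper_width: 0.0294
```

Request:
step_arm --rows '[[[0, 0, 0], [0.1, 0, 0], 0.85], [[0, 0, 0], [0, 0, 0], 0.85], [[0, 0, 0], [0, 0, 0], 0.85]]'

```text
time_s: 16.03
position: [0.6669, -0.0678, 0.0191]
tool_rot: [1.138, 1.57, -0.247]
contact_force: [0.0, 0.1, -1.6]
gripper_width: 0.0294
```

Request:
step_arm --rows '[[[0, 0, 0], [0.1, 0, 0], 0.85], [[0, 0, 0], [0, 0, 0], 0.85], [[0, 0, 0], [0, 0, 0], 0.85]]'

```text
time_s: 16.28
position: [0.667, -0.0678, 0.019]
tool_rot: [0.94, 1.57, -0.444]
contact_force: [-3.2, -0.2, 6.4]
gripper_width: 0.0295
```

Request:
step_arm --rows '[[[0, 0, 0], [0, 0, 0], 0.55], [[0, 0, 0], [0, 0, 0], 0.45], [[0, 0, 0], [0, 0, 0], 0.35], [[0, 0, 0], [0, 0, 0], 0.25], [[0, 0, 0], [0, 0, 0], 0.2], [[0, 0, 0], [0, 0, 0], 0.2]]'

```text
time_s: 16.78
position: [0.6667, -0.0677, 0.0177]
tool_rot: [-2.07, 1.571, 2.828]
contact_force: [0.4, -0.2, -0.5]
gripper_width: 0.0683
```

Request:
step_arm --rows '[[[0, 0, 0], [-1, 0, 0], 0.2], [[0, 0, 0], [-2, 0, 0], 0.2], [[0, 0, 0], [-2, 0, 0], 0.2], [[0, 0, 0], [-2.5, 0, 0], 0.2], [[0, 0, 0], [-2, 0, 0], 0.2], [[0, 0, 0], [0, 0, 0], 0.2]]'

```text
time_s: 17.28
position: [0.6703, -0.0685, 0.1187]
tool_rot: [1.121, 1.56, -0.264]
contact_force: [1.1, 0.2, 0.9]
gripper_width: 0.0685
```

```bash
python3 -c "
from h import *
go(.471,-.0921,.11);f=grab('wrist','pics/w14.png');grab('scene','pics/s14.png')
s=cv2.imread('pics/s14.png');cv2.imwrite('pics/s14c.png',cv2.resize(s[130:270,320:480],None,fx=4,fy=4))"
```

```text
yaw 10.67 tilt [ 0.01   -0.0027 -0.9999] pos [ 0.6703 -0.0685  0.1187] w 0.0685 t 17.28 F [1.1 0.2 0.9]
cm [  0.68 -20.03  -1.38]
```

View pics/s14c.png

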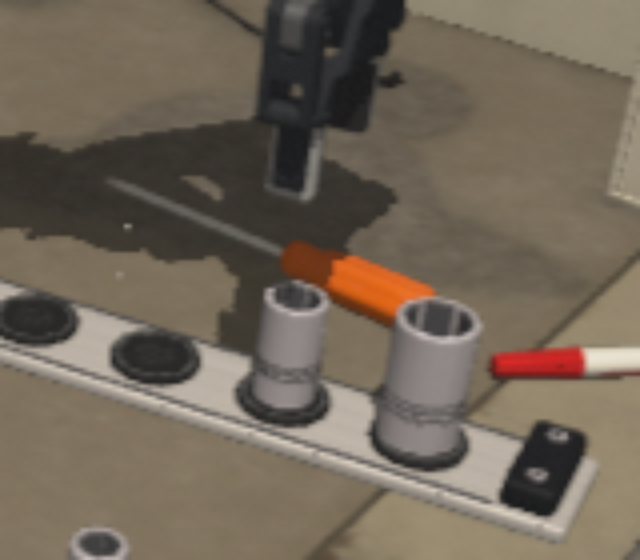

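Request:
step_arm --rows '[[[0, 0, 0], [0, -3, -0.2], 0.2], [[0, 0, 0], [0, -3, -0.2], 0.2], [[0, 0, 0], [0, -3, -0.2], 0.2], [[0, 0, 0], [0, -3, -0.2], 0.2], [[0, 0, 0], [0, -3, -0.2], 0.2], [[0, 0, 0], [0, -3, -0.2], 0.2], [[0, 0, 0], [0, -2, -0.2], 0.2], [[0, 0, 0], [0, 0, 0], 0.2]]'

```text
time_s: 18.05
position: [0.4607, -0.0891, 0.1115]
tool_rot: [-2.148, 1.56, 2.749]
contact_force: [-0.4, 1.0, -0.1]
gripper_width: 0.0683
```

Request:
step_arm --rows '[[[0, 0, 0], [2, 0, 0], 0.3], [[0, 0, 0], [0, 0, 0], 0.3], [[0, 0, 0], [0, 0, 0], 0.3], [[0, 0, 0], [0, 0, 0], 0.3]]'

```text
time_s: 18.38
position: [0.468, -0.0909, 0.0927]
tool_rot: [-2.262, 1.57, 2.637]
contact_force: [0.8, -1.1, -0.4]
gripper_width: 0.0597
```

```bash
python3 -c "
from h import *
go(.471,-.0921,-.005);f=grab('wrist','pics/w15.png');p=proj(f,[[.471,-.0921,.048]])[0]
c,e=dark(f,p,110,20); print(p,c,e,onz(f,c,.048))"
```

```text
yaw 10.67 tilt [-5.e-04  3.e-04 -1.e+00] pos [ 0.468  -0.0909  0.0927] w 0.0597 t 18.38 F [ 0.8 -1.1 -0.4]
cm [9.77 0.28 0.18]
[282.83156243 231.40003721] [286.09821701 226.44973564] [25.22095299 34.79870605] [ 0.47236887 -0.08851797  0.048     ]
```

View pics/w15.png

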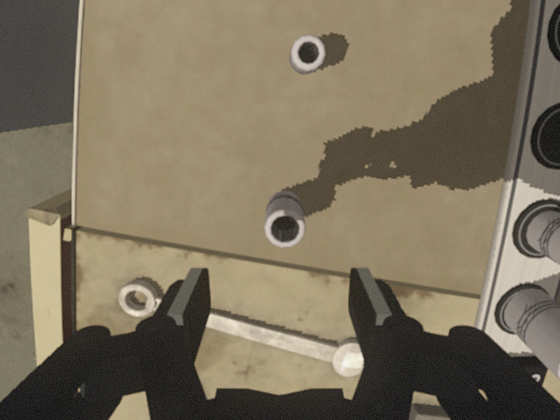

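Request:
step_arm --rows '[[[0, 0, 0], [2.2, 0.35, 0.05], 0.35], [[0, 0, 0], [2.5, 0, 0], 0.35], [[0, 0, 0], [2, 0, 0], 0.35], [[0, 0, 0], [1.5, 0, 0], 0.35], [[0, 0, 0], [0.8, 0, 0], 0.35], [[0, 0, 0], [0.4, 0, 0], 0.35], [[0, 0, 0], [0, 0, 0], 0.35], [[0, 0, 0], [0, 0, 0], 0.35]]'

```text
time_s: 19.1
position: [0.4717, -0.0909, -0.0006]
tool_rot: [0.949, 1.57, -0.435]
contact_force: [-0.1, 0.3, -1.0]
gripper_width: 0.0557
```

```bash
python3 -c "
from h import *
go(.4715,-.0908,-.002);f=grab('wrist','pics/w16.png');p=proj(f,[[.4715,-.0908,.048]])[0]; print(p)"
```

```text
yaw 10.67 tilt [ 1.e-03 -4.e-04 -1.e+00] pos [ 0.4717 -0.0909 -0.0006] w 0.0557 t 19.1 F [-0.1  0.3 -1. ]
cm [ 0.14 -0.01 -0.02]
[277.79405849 315.53076543]
```

View pics/w16.png

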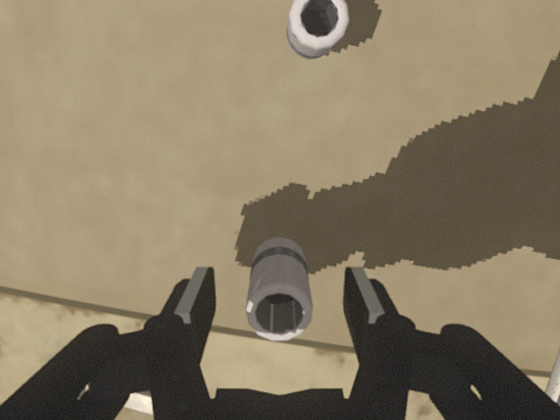

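Socket 2's rim sits at (279,314), centred between the jaws. Close and lift.

Request:
step_arm --rows '[[[0, 0, 0], [0, 0, 0], 0.5], [[0, 0, 0], [0, 0, 0], 0.6], [[0, 0, 0], [0, 0, 0], 0.7], [[0, 0, 0], [0, 0, 0], 0.85], [[0, 0, 0], [0, 0, 0], 0.9], [[0, 0, 0], [0, 0, 0], 0.9], [[0, 0, 0], [0, 0, 0], 0.9], [[0, 0, 0], [0, 0, 0], 0.9]]'

```text
time_s: 19.82
position: [0.4716, -0.091, -0.0002]
tool_rot: [1.006, 1.569, -0.379]
contact_force: [0.2, 0.2, 6.7]
gripper_width: 0.0242
```

Request:
step_arm --rows '[[[0, 0, 0], [-1, 0, 0], 0.9], [[0, 0, 0], [-2, 0, 0], 0.9], [[0, 0, 0], [-2, 0, 0], 0.9], [[0, 0, 0], [-2, 0, 0], 0.9], [[0, 0, 0], [-1, 0, 0], 0.9], [[0, 0, 0], [0, 0, 0], 0.9]]'

```text
time_s: 20.32
position: [0.4725, -0.0913, 0.0816]
tool_rot: [0.961, 1.566, -0.424]
contact_force: [-0.4, -0.5, -1.2]
gripper_width: 0.0241
```

```bash
python3 -c "
from h import *
go(.654,.0012,.08);grab('wrist','pics/w17.png')"
```

```text
yaw 10.67 tilt [ 0.0048 -0.0022 -1.    ] pos [ 0.4725 -0.0913  0.0816] w 0.0241 t 20.32 F [-0.4 -0.5 -1.2]
cm [ 0.22 19.55 -5.74]
```

View pics/w17.png

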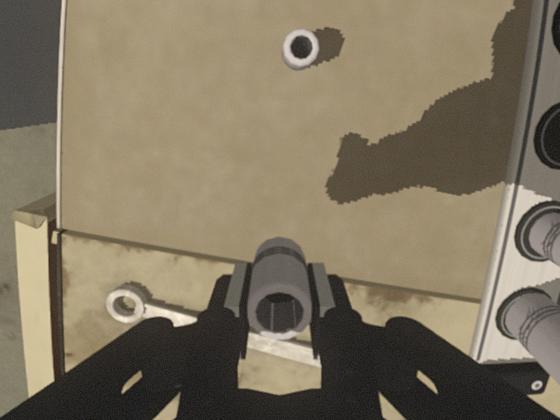

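Request:
step_arm --rows '[[[0, 0, 0], [0, 1.2, -1.2], 0.9], [[0, 0, 0], [0, 2.5, -1.8], 0.9], [[0, 0, 0], [0, 2.7, -1.7], 0.9], [[0, 0, 0], [0, 3, -0.8], 0.9], [[0, 0, 0], [0, 3, 0], 0.9], [[0, 0, 0], [0, 3, 0], 0.9], [[0, 0, 0], [0, 2.3, 0], 0.9], [[0, 0, 0], [0, 1.3, 0], 0.9]]'

```text
time_s: 21.03
position: [0.6501, -0.0009, 0.0777]
tool_rot: [1.398, 1.57, 0.014]
contact_force: [0.8, 0.3, -0.9]
gripper_width: 0.0242
```

Request:
step_arm --rows '[[[0, 0, 0], [0, 0, 0], 0.9], [[0, 0, 0], [0, 0, 0], 0.9], [[0, 0, 0], [0, 0, 0], 0.9]]'

```text
time_s: 21.28
position: [0.6452, -0.0015, 0.0776]
tool_rot: [-1.886, 1.566, 3.012]
contact_force: [0.4, -1.1, -0.4]
gripper_width: 0.024
```

```bash
python3 -c "
from h import *
go(.654,.0012,.0138);f=grab('wrist','pics/w18.png');p=proj(f,[[.641,.070,.014]])[0]
c,e=dark(f,p,85,32); print(p,c,e,onz(f,c,.014))"
```

```text
yaw 10.65 tilt [-4.3e-03  6.0e-04 -1.0e+00] pos [ 0.6452 -0.0015  0.0776] w 0.024 t 21.28 F [ 0.4 -1.1 -0.4]
cm [ 6.38  0.94 -0.09]
[293.4888892 109.1597148] [294.11902618 108.97612762] [60.51766205 62.13692856] [0.64135798 0.07017929 0.014     ]
```

View pics/w18.png

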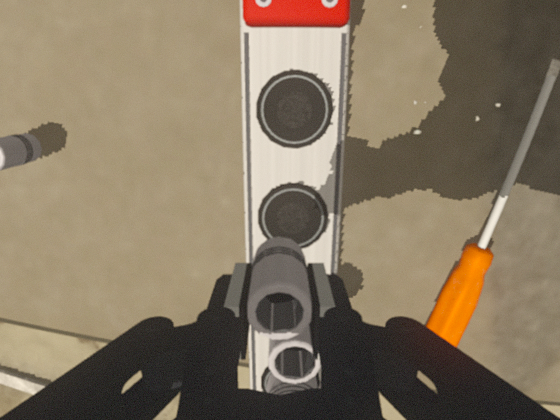

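Request:
step_arm --rows '[[[0, 0, 0], [1, 0.7, -0.05], 0.9], [[0, 0, 0], [1.6, 0, 0], 0.9], [[0, 0, 0], [1.6, 0, 0], 0.9], [[0, 0, 0], [1, 0, 0], 0.9], [[0, 0, 0], [0.5, 0, 0], 0.9], [[0, 0, 0], [0, 0, 0], 0.9], [[0, 0, 0], [0, 0, 0], 0.9], [[0, 0, 0], [0, 0, 0], 0.9]]'

```text
time_s: 22.0
position: [0.6551, 0.0001, 0.0226]
tool_rot: [1.247, 1.569, -0.138]
contact_force: [0.3, -0.2, -0.8]
gripper_width: 0.0242
```

```bash
python3 -c "
from h import *
go(.654,.0014,.0138);f=grab('wrist','pics/w19.png');p=proj(f,[[.641,.070,.014]])[0]
c,e=dark(f,p,85,48); print(p,c,e,onz(f,c,.014))"
```

```text
yaw 10.65 tilt [ 1.5e-03 -2.0e-04 -1.0e+00] pos [6.551e-01 1.000e-04 2.260e-02] w 0.0242 t 22.0 F [ 0.3 -0.2 -0.8]
cm [ 0.88 -0.08 -0.15]
[276.07976144 112.41268603] [276.58596039 111.11912155] [98.19556427 99.10408783] [0.6411247  0.07062193 0.014     ]
```

View pics/w19.png

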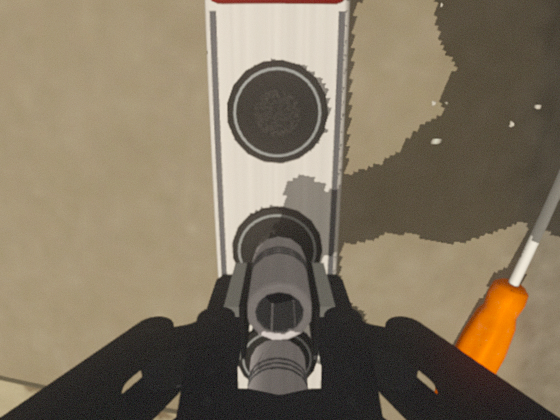

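Laterally aligned (socket col 278, pad col 276); shift 1.5 mm toward red and set down.

Request:
step_arm --rows '[[[0, 0, 0], [0.35, -0.1, -0.15], 0.9], [[0, 0, 0], [0.3, 0, 0], 0.9], [[0, 0, 0], [0, 0, 0], 0.9], [[0, 0, 0], [0, 0, 0], 0.9]]'

```text
time_s: 22.38
position: [0.6529, 0.0016, 0.0153]
tool_rot: [-1.934, 1.57, 2.965]
contact_force: [-0.8, -0.6, -0.6]
gripper_width: 0.0242
```

Request:
step_arm --rows '[[[0, 0, 0], [0.1, 0, 0], 0.9], [[0, 0, 0], [0, 0, 0], 0.9], [[0, 0, 0], [0, 0, 0], 0.9]]'

```text
time_s: 22.63
position: [0.6532, 0.0015, 0.0144]
tool_rot: [-0.607, 1.571, -1.992]
contact_force: [0.0, 0.1, -0.9]
gripper_width: 0.0244
```

Request:
step_arm --rows '[[[0, 0, 0], [0.1, 0, 0], 0.9], [[0, 0, 0], [0, 0, 0], 0.9], [[0, 0, 0], [0, 0, 0], 0.9]]'

```text
time_s: 22.88
position: [0.6534, 0.0015, 0.0139]
tool_rot: [1.186, 1.57, -0.199]
contact_force: [-1.0, 0.4, 3.8]
gripper_width: 0.0241
```

Request:
step_arm --rows '[[[0, 0, 0], [0, 0, 0], 0.6], [[0, 0, 0], [0, 0, 0], 0.5], [[0, 0, 0], [0, 0, 0], 0.4], [[0, 0, 0], [0, 0, 0], 0.3], [[0, 0, 0], [0, 0, 0], 0.3], [[0, 0, 0], [0, 0, 0], 0.3]]'

```text
time_s: 23.38
position: [0.6531, 0.0015, 0.0133]
tool_rot: [-2.005, 1.571, 2.893]
contact_force: [-0.3, 0.1, 0.0]
gripper_width: 0.0599
```

Request:
step_arm --rows '[[[0, 0, 0], [-1, 0, 0], 0.3], [[0, 0, 0], [-2, 0, 0], 0.3], [[0, 0, 0], [-2, 0, 0], 0.3], [[0, 0, 0], [-2, 0, 0], 0.3], [[0, 0, 0], [-1, 0, 0], 0.3], [[0, 0, 0], [0, 0, 0], 0.3]]'

```text
time_s: 23.88
position: [0.6554, 0.0011, 0.0969]
tool_rot: [1.217, 1.564, -0.167]
contact_force: [0.8, -0.1, 0.3]
gripper_width: 0.0597
```

```bash
python3 -c "
from h import *
go(.465,.012,.095);grab('scene','pics/s20.png')
s=cv2.imread('pics/s20.png');cv2.imwrite('pics/s20c.png',cv2.resize(s[130:270,280:480],None,fx=4,fy=4))"
```

```text
yaw 10.66 tilt [ 0.0064 -0.0011 -1.    ] pos [0.6554 0.0011 0.0969] w 0.0597 t 23.88 F [ 0.8 -0.1  0.3]
cm [  0.07 -18.51  -4.59]
```

View pics/s20c.png

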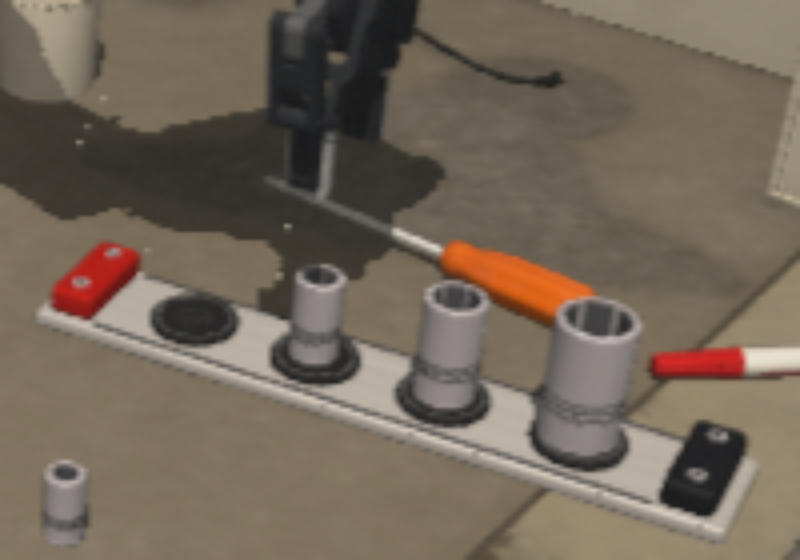

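Three placed well. On to socket 1.

Request:
step_arm --rows '[[[0, 0, 0], [0, -2, -0.6], 0.4], [[0, 0, 0], [0, -3, -0.8], 0.4], [[0, 0, 0], [0, -3, -0.8], 0.4], [[0, 0, 0], [0, -3, -0.8], 0.4], [[0, 0, 0], [0, -3, -0.6], 0.4], [[0, 0, 0], [0, -2.5, -0.5], 0.4], [[0, 0, 0], [0, -1.8, -0.5], 0.4]]'

```text
time_s: 24.52
position: [0.4603, 0.0135, 0.0923]
tool_rot: [-1.957, 1.565, 2.941]
contact_force: [-0.8, -0.2, 0.4]
gripper_width: 0.0511
```

Request:
step_arm --rows '[[[0, 0, 0], [1, 0, 0], 0.4], [[0, 0, 0], [1, 0, 0], 0.4], [[0, 0, 0], [0, 0, 0], 0.4], [[0, 0, 0], [0, 0, 0], 0.4]]'

```text
time_s: 24.85
position: [0.4638, 0.013, 0.0725]
tool_rot: [-1.966, 1.568, 2.932]
contact_force: [-0.3, 0.4, 0.1]
gripper_width: 0.051
```

```bash
python3 -c "
from h import *
go(.465,.012,-.007);f=grab('wrist','pics/w21.png');p=proj(f,[[.465,.012,.038]])[0]
c,e=dark(f,p,110,12); print(p,c,e,onz(f,c,.038))"
```

```text
yaw 10.65 tilt [-2.9e-03  6.0e-04 -1.0e+00] pos [0.4638 0.013  0.0725] w 0.051 t 24.85 F [-0.3  0.4  0.1]
cm [7.95 0.12 0.13]
[280.141259   236.74484723] [281.80448341 234.01096249] [17.75771713 19.89563942] [0.46564526 0.0138895  0.038     ]
```

View pics/w21.png

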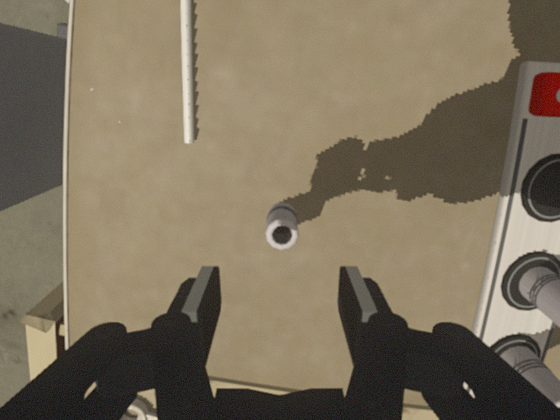

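Request:
step_arm --rows '[[[0, 0, 0], [2, 0.15, 0], 0.45], [[0, 0, 0], [2, 0, 0], 0.45], [[0, 0, 0], [1.8, 0, 0], 0.45], [[0, 0, 0], [1.1, 0, 0], 0.45], [[0, 0, 0], [0.5, 0, 0], 0.45], [[0, 0, 0], [0.2, 0, 0], 0.45], [[0, 0, 0], [0, 0, 0], 0.45], [[0, 0, 0], [0, 0, 0], 0.45]]'

```text
time_s: 25.57
position: [0.4668, 0.013, -0.0021]
tool_rot: [1.173, 1.57, -0.212]
contact_force: [-0.3, -0.4, -0.4]
gripper_width: 0.047
```

```bash
python3 -c "
from h import *
go(.465,.013,-.005);f=grab('wrist','pics/w22.png');grab('scene','pics/s22.png')
s=cv2.imread('pics/s22.png');cv2.imwrite('pics/s22c.png',cv2.resize(s[170:290,220:380],None,fx=4,fy=4))"
```

```text
yaw 10.66 tilt [ 1.1e-03 -2.0e-04 -1.0e+00] pos [ 0.4668  0.013  -0.0021] w 0.047 t 25.57 F [-0.3 -0.4 -0.4]
cm [ 0.29 -0.18 -0.03]
```

View pics/w22.png

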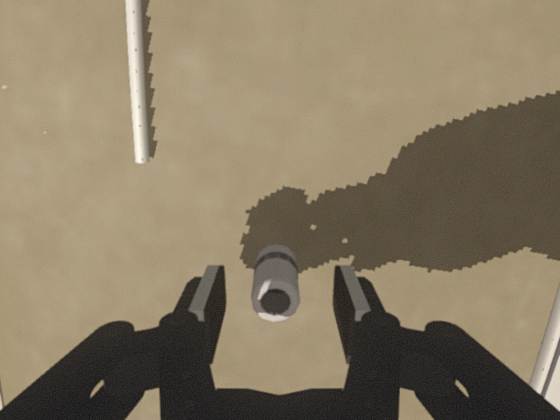

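View pics/s22c.png

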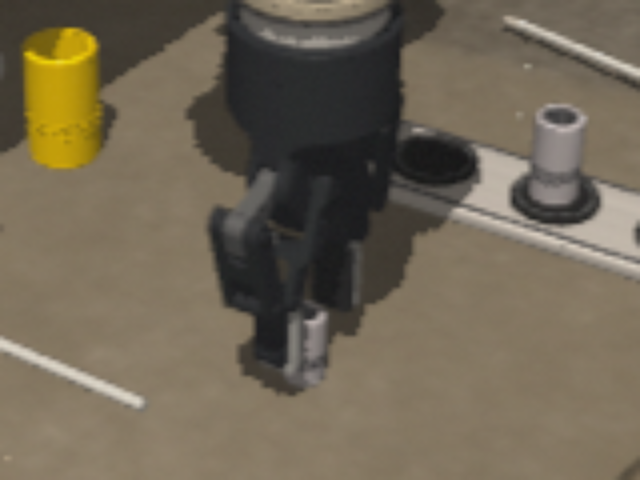

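Request:
step_arm --rows '[[[0, 0, 0], [0.3, -0.1, 0], 0.5], [[0, 0, 0], [0, 0, 0], 0.6], [[0, 0, 0], [0, 0, 0], 0.68], [[0, 0, 0], [0, 0, 0], 0.76], [[0, 0, 0], [0, 0, 0], 0.85], [[0, 0, 0], [0, 0, 0], 0.95], [[0, 0, 0], [0, 0, 0], 0.95], [[0, 0, 0], [0, 0, 0], 0.95]]' --grip_force 30

```text
time_s: 26.33
position: [0.4653, 0.0129, -0.0053]
tool_rot: [0.895, 1.571, -0.49]
contact_force: [-0.8, -0.7, 5.5]
gripper_width: 0.0179
```

Request:
step_arm --rows '[[[0, 0, 0], [-1, 0, 0], 0.95], [[0, 0, 0], [-2, 0, 0], 0.95], [[0, 0, 0], [-2, 0, 0], 0.95], [[0, 0, 0], [-1.5, 0, 0], 0.95], [[0, 0, 0], [-1, 0, 0], 0.95], [[0, 0, 0], [0, 0, 0], 0.95]]'

```text
time_s: 26.83
position: [0.4668, 0.0127, 0.0716]
tool_rot: [1.186, 1.566, -0.199]
contact_force: [0.3, -0.3, -0.3]
gripper_width: 0.0175
```

```bash
python3 -c "
from h import *
go(.6412,.0702,.07);grab('wrist','pics/w23.png')"
```

```text
yaw 10.66 tilt [ 4.6e-03 -9.0e-04 -1.0e+00] pos [0.4668 0.0127 0.0716] w 0.0175 t 26.83 F [ 0.3 -0.3 -0.3]
cm [ 0.23 18.2  -2.42]
```

View pics/w23.png

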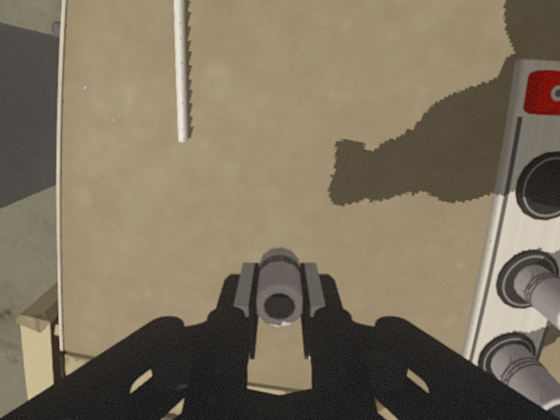

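Request:
step_arm --rows '[[[0, 0, 0], [0, 1.3, -0.6], 0.95], [[0, 0, 0], [0, 2.5, -0.8], 0.95], [[0, 0, 0], [0, 2.7, -0.6], 0.95], [[0, 0, 0], [0, 2.8, -0.4], 0.95], [[0, 0, 0], [0, 2.8, 0], 0.95], [[0, 0, 0], [0, 2.6, 0], 0.95], [[0, 0, 0], [0, 2, 0], 0.95], [[0, 0, 0], [0, 1.2, 0], 0.95]]'

```text
time_s: 27.55
position: [0.639, 0.0701, 0.0682]
tool_rot: [1.506, 1.57, 0.122]
contact_force: [-0.3, -0.5, -0.4]
gripper_width: 0.0177
```

Request:
step_arm --rows '[[[0, 0, 0], [1, 0, 0], 0.95], [[0, 0, 0], [0, 0, 0], 0.95], [[0, 0, 0], [0, 0, 0], 0.95], [[0, 0, 0], [0, 0, 0], 0.95]]'

```text
time_s: 27.88
position: [0.6345, 0.0695, 0.0583]
tool_rot: [-1.811, 1.567, 3.088]
contact_force: [-0.5, 0.2, 0.7]
gripper_width: 0.018
```

```bash
python3 -c "
from h import *
go(.6412,.0702,.009);f=grab('wrist','pics/w24.png');p=proj(f,[[.6412,.0702,.014]])[0]
print(p)"
```

```text
yaw 10.64 tilt [-3.8e-03  2.0e-04 -1.0e+00] pos [0.6345 0.0695 0.0583] w 0.018 t 27.88 F [-0.5  0.2  0.7]
cm [4.93 0.68 0.06]
[289.43754194 229.93283619]
```

View pics/w24.png

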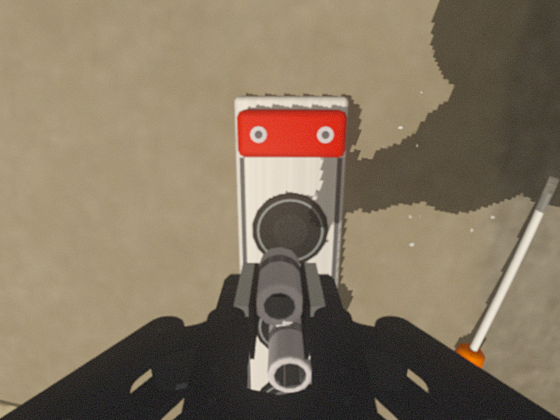

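Request:
step_arm --rows '[[[0, 0, 0], [0.8, 0.45, 0], 0.95], [[0, 0, 0], [1.5, 0, 0], 0.95], [[0, 0, 0], [1.0, 0, 0], 0.95], [[0, 0, 0], [0.6, 0, 0], 0.95], [[0, 0, 0], [0.3, 0, 0], 0.95], [[0, 0, 0], [0, 0, 0], 0.95], [[0, 0, 0], [0, 0, 0], 0.95], [[0, 0, 0], [0, 0, 0], 0.95]]'

```text
time_s: 28.6
position: [0.6417, 0.0704, 0.0179]
tool_rot: [1.332, 1.57, -0.053]
contact_force: [-0.5, 0.3, -0.2]
gripper_width: 0.0182
```

```bash
python3 -c "
from h import *
go(.6412,.0702,.009);f=grab('wrist','pics/w25.png');p=proj(f,[[.6412,.0702,.014]])[0]
print(p)"
```

```text
yaw 10.66 tilt [ 1.1e-03 -1.0e-04 -1.0e+00] pos [0.6417 0.0704 0.0179] w 0.0182 t 28.6 F [-0.5  0.3 -0.2]
cm [ 0.89 -0.05  0.01]
[277.25189174 256.94513895]
```

View pics/w25.png

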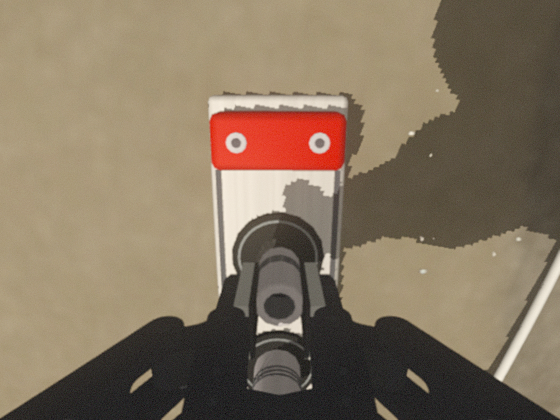

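Aligned; set down.

Request:
step_arm --rows '[[[0, 0, 0], [0.4, 0, 0], 0.95], [[0, 0, 0], [0.35, 0, 0], 0.95], [[0, 0, 0], [0, 0, 0], 0.95], [[0, 0, 0], [0, 0, 0], 0.95]]'

```text
time_s: 28.98
position: [0.6409, 0.0705, 0.0096]
tool_rot: [-1.827, 1.57, 3.071]
contact_force: [0.5, -0.5, 0.3]
gripper_width: 0.0178
```

Request:
step_arm --rows '[[[0, 0, 0], [0.1, 0, 0], 0.95], [[0, 0, 0], [0, 0, 0], 0.95], [[0, 0, 0], [0, 0, 0], 0.95]]'

```text
time_s: 29.23
position: [0.6412, 0.0705, 0.0089]
tool_rot: [-0.333, 1.571, -1.718]
contact_force: [-0.8, -1.1, 0.0]
gripper_width: 0.0175
```

Request:
step_arm --rows '[[[0, 0, 0], [0.1, 0, 0], 0.95], [[0, 0, 0], [0, 0, 0], 0.95], [[0, 0, 0], [0, 0, 0], 0.95]]'

```text
time_s: 29.48
position: [0.6414, 0.0704, 0.0087]
tool_rot: [1.188, 1.57, -0.197]
contact_force: [-1.4, -0.1, 5.0]
gripper_width: 0.0178
```

Request:
step_arm --rows '[[[0, 0, 0], [0, 0, 0], 0.75], [[0, 0, 0], [0, 0, 0], 0.65], [[0, 0, 0], [0, 0, 0], 0.55], [[0, 0, 0], [0, 0, 0], 0.5], [[0, 0, 0], [0, 0, 0], 0.45], [[0, 0, 0], [0, 0, 0], 0.45]]'

```text
time_s: 29.98
position: [0.6411, 0.0705, 0.0077]
tool_rot: [-1.825, 1.571, 3.073]
contact_force: [-0.1, -0.1, 0.0]
gripper_width: 0.0468
```

Request:
step_arm --rows '[[[0, 0, 0], [-1, 0, 0], 0.45], [[0, 0, 0], [-2, 0, 0], 0.45], [[0, 0, 0], [-2.5, 0, 0], 0.45], [[0, 0, 0], [-2.5, 0, 0], 0.45], [[0, 0, 0], [-2.5, 0, 0], 0.45], [[0, 0, 0], [-2, 0, 0], 0.45], [[0, 0, 0], [-1, 0, 0], 0.45]]'

```text
time_s: 30.57
position: [0.643, 0.0704, 0.1469]
tool_rot: [1.326, 1.565, -0.058]
contact_force: [0.3, -0.2, 0.9]
gripper_width: 0.0471
```

Request:
step_arm --rows '[[[0, 0, 0], [0, -3, 0], 0.45], [[0, 0, 0], [0, -3.5, 0], 0.45], [[0, 0, 0], [0, -3.5, 0], 0.45], [[0, 0, 0], [0, -3.5, 0], 0.45], [[0, 0, 0], [0, -3.5, 0], 0.45], [[0, 0, 0], [0, -3, 0], 0.45], [[0, 0, 0], [0, 0, 0], 0.45], [[0, 0, 0], [0, 0, 0], 0.45]]'

```text
time_s: 31.23
position: [0.4427, 0.0335, 0.143]
tool_rot: [-1.964, 1.569, 2.933]
contact_force: [0.7, 0.1, 0.4]
gripper_width: 0.0473
```

Run:
```python
from h import *
go(.45,.0,.15);t=grab('top','pics/t30.png');s=grab('scene','pics/s30.png')
p1=np.array([.6407,.0690]);u=np.array([.184,-.983])
P=[(.6407,.0688),(.6538,-.0003),(.6665,-.0686),(.6791,-.1374)]
for i,h in enumerate((38,48,58,68)):
    z=(14+h)/1e3; q=[*P[i],z]
    try:
        a=dark(t,proj(t,[q])[0],95,7)[0]; b=dark(s,proj(s,[q])[0],95,8)[0]
        X,e=tri(ray(t,a),ray(s,b)); print(i+1,X.round(4),round(e,4),(onz(t,a,z)[:2]-P[i]).round(4),a,b)
    except Exception as ex: print(i+1,ex)
im=cv2.imread('pics/t30.png');cv2.imwrite('pics/t30c.png',cv2.resize(im[120:200,250:420],None,fx=4.5,fy=4.5,interpolation=cv2.INTER_CUBIC))
im=cv2.imread('pics/s30.png');cv2.imwrite('pics/s30c.png',cv2.resize(im[150:280,280:480],None,fx=4,fy=4))
```

```text
yaw 10.61 tilt [-1.5e-03  3.0e-04 -1.0e+00] pos [0.4427 0.0335 0.143 ] w 0.0473 t 31.23 F [0.7 0.1 0.4]
cm [-0.7   0.1   3.43]
1 [0.6432 0.0781 0.0459] 0.0122 [-0.0031  0.0141] [287.66564846 157.7723465 ] [328.71625614 193.57418728]
2 [6.529e-01 4.000e-04 6.160e-02] 0.0002 [-0.0009  0.0007] [322.60261202 151.41360044] [359.70559692 198.66904163]
3 [ 0.6665 -0.0694  0.0714] 0.0003 [-0.0003 -0.0006] [352.51605415 145.65708351] [394.00540352 204.09509468]
4 [ 0.679  -0.1364  0.082 ] 0.0005 [0.0001 0.0008] [381.87211227 139.994699  ] [428.94089031 209.30989075]
```

View pics/t30c.png

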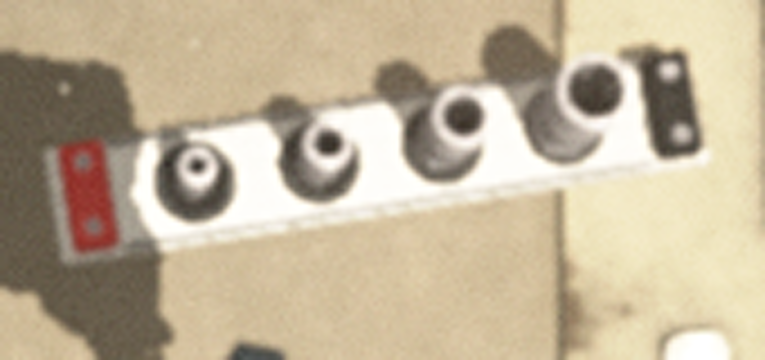

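View pics/s30c.png

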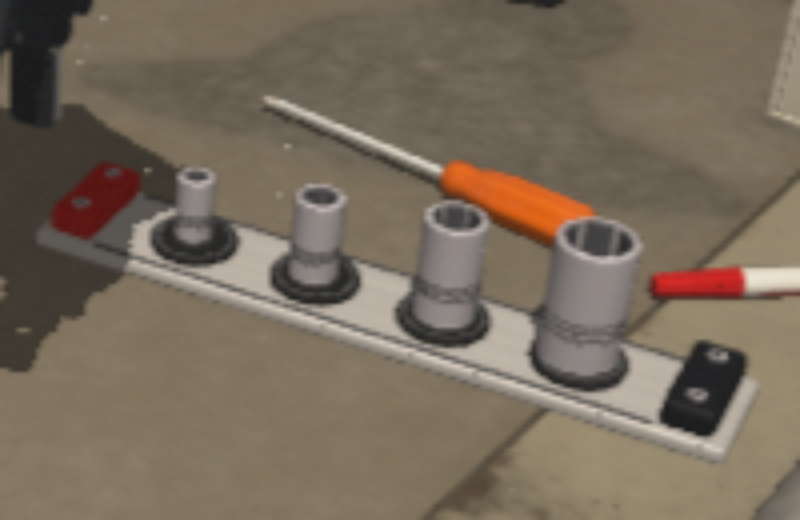

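Run:
```python
from h import *
t=grab('top');s=grab('scene')
print(tri(ray(t,(293.6,156.7)),ray(s,(328.6,193.6))), onz(t,(293.6,156.7),.052)-[.6407,.0688,0])
from station import job
print(ctrl.state()['contact_force']); job.sign_off()
```

```text
(array([0.64043356, 0.06888341, 0.05188901]), np.float64(0.0005328386678776034)) [-0.0001064  -0.00010861  0.052     ]
[0.6273651  0.1166888  0.73764243]
the job is handed in; nothing more can be done
```

All four sockets stand upright, mouth up, one on each pad, in order from the smallest next to the red block to the largest next to the black block. I handed the job in at about 31 s, with the gripper clear of everything; `sign_off` gives no verdict.

**Last checks:** From the top and scene views together, each socket's mouth centre lies within about 1–2 mm of its pad's centre. Rim heights came out at 52, 62, 71 and 82 mm, against 52, 62, 72 and 82 mm expected.

**What failed or disagreed:**
- **Missed grasp:** My first try at socket_3 closed on nothing. The pictures showed the fingertips about 17–27 mm behind the reported TCP, where the text puts them 17 mm ahead. I went lower and the second try held. Socket_4, placed before I saw this, had been gripped only near its rim, but it set down straight.
- **Opening reading:** While holding a socket, the gripper read 2–5 mm less than the socket's diameter.
- **Socket_1 check:** The automatic measurement failed in the last look because dark areas ran together. I read its mouth pixels by eye instead, and the two views then agreed to 0.5 mm.

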